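# Load round bars slot-up on the roller bed of the engraver

## Task

Slide the end gate of the roller bed fully open, then load every round bar from the ribbed rack onto the bed for engraving: one bar to a place, resting level on all four of its wheels, with its long slot facing straight up - turn each bar first, for instance by rolling it on the rubber pad, and set it down so that the wheels do not let it roll out of position. When all the bars lie still with their slots up, slide the gate fully shut again. Leave the mouse, padlock and keys where they are.

Things in the scene. Friction and masses are not known exactly. Their poses are not given: they have to be found in the camera images.
- bar_0_center (a point): centre (on the axis, half-way along) of a loose plain aluminium round bar, 24 mm in diameter, 140 mm long, 0.14 to 0.28 kg, with rounded end edges. Its x axis runs along the bar; its z axis points out through the one dark slot, 5 mm wide, that is milled along the whole of one side (flush: it does not hinder rolling). At the start it lies in the ribbed rack with the slot turned some way round. Three or all four of the bars are there
- bar_1_center (a point): centre (on the axis, half-way along) of a loose plain aluminium round bar, 24 mm in diameter, 140 mm long, 0.14 to 0.28 kg, with rounded end edges. Its x axis runs along the bar; its z axis points out through the one dark slot, 5 mm wide, that is milled along the whole of one side (flush: it does not hinder rolling). At the start it lies in the ribbed rack with the slot turned some way round. Three or all four of the bars are there
- bar_2_center (a point): centre (on the axis, half-way along) of a loose plain aluminium round bar, 24 mm in diameter, 140 mm long, 0.14 to 0.28 kg, with rounded end edges. Its x axis runs along the bar; its z axis points out through the one dark slot, 5 mm wide, that is milled along the whole of one side (flush: it does not hinder rolling). At the start it lies in the ribbed rack with the slot turned some way round. Three or all four of the bars are there
- bar_3_center (a point): centre (on the axis, half-way along) of a loose plain aluminium round bar, 24 mm in diameter, 140 mm long, 0.14 to 0.28 kg, with rounded end edges. Its x axis runs along the bar; its z axis points out through the one dark slot, 5 mm wide, that is milled along the whole of one side (flush: it does not hinder rolling). At the start it lies in the ribbed rack with the slot turned some way round. Three or all four of the bars are there
- station_0 (a point): one of four places of the roller bed, 75 mm apart along the bed's y axis: the point where the centre of a well seated bar lies, 42 mm above the worktop. x axis: along the bar as it must lie (either way round), towards the gate; z up. Four free wheels carry the bar, at x = +-45 mm, y = +-16 mm; between x = -36 and +36 mm the space beside and under the bar is empty down to the base plate, for fingers
- station_1 (a point): one of four places of the roller bed, 75 mm apart along the bed's y axis: the point where the centre of a well seated bar lies, 42 mm above the worktop. x axis: along the bar as it must lie (either way round), towards the gate; z up. Four free wheels carry the bar, at x = +-45 mm, y = +-16 mm; between x = -36 and +36 mm the space beside and under the bar is empty down to the base plate, for fingers
- station_2 (a point): one of four places of the roller bed, 75 mm apart along the bed's y axis: the point where the centre of a well seated bar lies, 42 mm above the worktop. x axis: along the bar as it must lie (either way round), towards the gate; z up. Four free wheels carry the bar, at x = +-45 mm, y = +-16 mm; between x = -36 and +36 mm the space beside and under the bar is empty down to the base plate, for fingers
- station_3 (a point): one of four places of the roller bed, 75 mm apart along the bed's y axis: the point where the centre of a well seated bar lies, 42 mm above the worktop. x axis: along the bar as it must lie (either way round), towards the gate; z up. Four free wheels carry the bar, at x = +-45 mm, y = +-16 mm; between x = -36 and +36 mm the space beside and under the bar is empty down to the base plate, for fingers
- bed: fixed roller bed, 225 x 315 mm; origin at worktop height under the middle of the four places; base plate 6 mm thick; wheels 24 mm in diameter, 14 mm wide, axles along x, 24 mm above the worktop, turning freely; at x = +-60 mm thin dividers, 52 mm high, stand midway between places and at both sides; fixed end plate 50 mm high at x = -80 mm, sliding end gate at x = +80 mm when shut
- pad_top (a point): centre of the top face of a flat black rubber pad, fixed on the worktop between rack and bed, 170 x 90 mm (x by y), top 3 mm above the worktop: room to roll a bar sideways (along y) to turn it, a roll of 12 mm turns it 1 rad; a bar left alone on it stays put
- rack: fixed black ribbed rack, 120 x 340 mm; origin under its centre at worktop height; four places 82 mm apart along its y axis (y = -123, -41, 41, 123 mm), each cradling a bar along the rack's x axis with the bar's centre 44 mm above the worktop, on ribs at x = -60 to -36 mm and 36 to 60 mm; between them only the 5 mm base plate; thin dividers, 52 mm high, stand on the two rails midway between places
- gate (a joint): end gate of the roller bed: a steel plate across the bed with a hold-down lip, sliding along the bed's x axis; 0 = shut (hard stop), 0.045 m = fully open (hard stop); shut, its lip reaches 18 mm inwards, 60 mm above the worktop, over the ends of seated bars, so bars can only be put in or taken out with the gate open; about 2 N moves it, it stays where it is left
- gate_tab (a point): grip point in the gate's black upright tab, 30 mm wide (along y) and 14 mm thick (along x), 18 mm below the tab's top, which is 108 mm above the worktop; the gate's lip beside the tab is 64 mm above the worktop; x axis: the direction in which the gate opens, so it shuts by moving along -x
- mouse: computer mouse, 127 x 62 x 41 mm, bystander; origin under its centre
- padlock_brass: brass padlock lying flat, 76 x 48 x 15 mm, bystander; origin under its centre
- key_bunch: bunch of keys lying flat, 90 x 140 x 6 mm, bystander; origin under its centre

How it is judged:
By the outcome, as a careful person would: the job done as asked, in the order asked, and still so for the second after the job is handed in, with the robot touching nothing.
Of bar_0, bar_1, bar_2, bar_3 only 3 to 4 are there at a start; the rules pass over those that are not, and their reading is None.
At some moment in a run one of bar_0, bar_1, bar_2, bar_3 may be knocked a few centimetres aside while the robot is not near it.
Once in a run the grip may slacken for a moment while it holds something.
It also fails if it takes over 210 s, if anything falls off the work surface, if the arm or the gripper's body presses on something with over 40 N, if the wrist force passes 120 N, or if a joint passes its speed limit or range.

## Robot

A 6-joint arm with a two-finger parallel gripper is mounted at the origin on a cart in front of the work surface, level with it; the furniture and walls round the work are solid. World frame = base frame: x ahead of the robot, y to its left, z up, the work surface at z = 0. Lengths are in m, angles in degrees, forces in N, time in s.
With the tool pointing down it reaches from about 0.25 to 0.725 m from the base axis. Payload 9.7 kg.
Tool frame: the origin (TCP) lies at the very end of the fingers, on their centre line; the grasp point (between the pads) lies 19 mm behind it (bot.hold_point_z is the distance from the TCP to the grasp point, in m); z points along the fingers, y is the line along which they close (so a half turn about z gives the same grasp; the last joint's range is limited). The gripper opens to 85 mm and grips with 20 to 120 N. Pads are 22 mm wide; open, the fingers measure 114 mm over their backs; the gripper's body (76 mm by 85 mm) begins 54 mm behind the grasp point. The pads swing forward as they close: fully open they stand 13 mm farther back than shut.
Start: joints at [-70.187, 4.979, 10.078, 95.1, 0, 90], TCP at [0.186, -0.517, 0.231] pointing down, gripper open.
Joint ranges: [-179.16, 179.16], [-48.56, 103.87], [-65.8, 70.77], [-126.05, 130.52], [-82.76, 87.17], [-180, 180]. Speed limits (degrees/s): [127.2, 127.2, 147.25, 180, 180, 180].

## Interface

Orientations are given as [roll, pitch, yaw] about the fixed x, y, z axes, in that order (R = Rz(yaw) Ry(pitch) Rx(roll)).
In Python, from workcell import bot gives the robot as it stands.
- The arm moves only by the tool play_rows, never from a script. Its argument "targets" is a list of rows, each an object with "grip": the closure in counts, from 0 (fully open) to 255 (shut); "linear": the shift along the world's x, y, z in cm, a list of three; "delta_rot": the turn, a rotation vector about the world's x, y, z in rad, a list of three. A call has 1 to 10 rows; each row is the pose to reach, as a shift and turn from the pose commanded when the call began; what a row does not reach only later rows make up. A row lasts 1/10 s, in which the tool goes at most 50 mm and 8.59 degrees, less where a joint would pass 70% of its speed; a pose out of reach is approached as far as the arm can. A call with a gripper value outside its range is refused whole. The fingers move at their own pace and stop on an object; "force" is the grip in N (left out, the last holds). Time passes only in rows, so rows that repeat a pose let the fingers close. It gives the time, the measured TCP pose, the force, the opening and the grip force at its end, in the units of the state.
- bot.get_obs(): the state, without advancing time (a new reading comes with each control period).
- bot.camera(name): name is "side" or "top"; returns a dict with "color" (384x512x3 uint8, red, green, blue), "range_z" (384x512 float32, m along the optical axis (not along the pixel's ray), 0 where there is no reading), "fov_y" (degrees; the focal length in pixels is half the picture's height over the tangent of half this angle, whatever the lens; pixels are square), "cx", "cy" (the principal point, pixels), "dist_coeffs" ([k1, k2, p1, p2, k3] as OpenCV has them; the pictures are not rectified), "world_to_cam" (4x4, takes a point from world to camera coordinates). Camera axes: x right, y up, looking along -z (the intrinsics and any distortion apply to the point x, -y, -z); pixel columns grow to the right and rows downward; lengths in m; the calibration is good to about 2 mm. A picture is of the moment at which its call begins.
- bot.job_done(): hands the job in; it is judged then, once.
Trained networks look in a picture, given as the dict that the camera call returned (one of the last four; its "shot" number tells which), for a name from the list of things; names that differ only in an ending like _2 or _b are one class to them, and where a whole thing is asked for, a point or a joint stands for the part that bears it (a point fixed in the world has none). Each returns a list of dicts, best first, with "conf" (0 to 1); they miss things now and then, are a little off and sometimes report something else, mostly with a low value. They report only what shows in the picture. A call takes as long as a camera call.
- bot.search_frame(picture, target): "box" ([left, top, right, bottom] in pixels, round what is visible of it).
- bot.trace(picture, target): "pixels" (384x512 bool, what is visible of it) and "box" ([left, top, right, bottom] in pixels, round what is visible of it).
- bot.pinpoint(picture, target): "pixel" ([column, row] in pixels: a listed point, or the origin of a listed thing).
The state is a dict: "time": time; "q": joint angles; "qd": joint speeds; "joint_efforts": joint torques, N m; "ee_pos": TCP position; "tcp_rot": TCP orientation; "wrist_force": force on the tool from outside, world axes, zero at the start; "torque": the same for the moment, N m; "opening": finger opening in m; "grasp_force": force on a finger pad.
Only numpy, scipy, OpenCV 4.12 (cv2) and the standard library are available. Lean on these libraries where they do the work, as an engineer would, in place of code of your own. Each camera call takes 0.05 s, during which the arm holds its last target. There are 200 camera calls.

## Working session

There is one attempt and no reset: what is moved stays moved. The work goes in short steps, Python scripts to look and compute and a tool call to move; the robot and the scene stay as the last step left them, time stands still between calls to the robot, and variables do not carry over. Pictures are saved under pics/ and viewed, at most 15 in all, crops included, and the job is handed in when it is done.

Besides the shell and the picture viewer there is one more tool, called after ">>>" as a command line: name --argument value ..., lists and objects as JSON in quotes. play_rows: Moves the arm, as the interface text tells. Its arguments: {"type":"object","properties":{"targets":{"type":"array","items":{"type":"object","properties":{"grip":{"type":"number"},"linear":{"type":"array","items":{"type":"number"}},"delta_rot":{"type":"array","items":{"type":"number"}}}}},"force":{"type":"number"}},"required":["targets"]}

```bash
ls; mkdir -p pics
cat > h.py <<'E'
import numpy as np, cv2
from workcell import bot
def K(p):
    h=p["color"].shape[0]; f=h/2/np.tan(np.radians(p["fov_y"])/2)
    return np.array([[f,0,p["cx"]],[0,f,p["cy"]],[0,0,1.]])
def ray(p,uv):
    uv=np.array(uv,float).reshape(-1,1,2)
    n=cv2.undistortPoints(uv,K(p),np.array(p["dist_coeffs"],float)).reshape(-1,2)
    d=np.c_[n[:,0],-n[:,1],-np.ones(len(n))]
    T=np.linalg.inv(p["world_to_cam"])
    return T[:3,3], d@T[:3,:3].T
def atz(p,uv,z):
    o,d=ray(p,uv); s=(z-o[2])/d[:,2]; return o+d*s[:,None]
def pts(p,uv):
    uv=np.array(uv).reshape(-1,2); o,d=ray(p,uv)
    r=p["range_z"][uv[:,1].astype(int),uv[:,0].astype(int)]
    return o+d*r[:,None]
def proj(p,X):
    X=np.array(X,float).reshape(-1,3); c=np.c_[X,np.ones(len(X))]@np.array(p["world_to_cam"]).T
    q=np.c_[c[:,0],-c[:,1],-c[:,2]]
    return cv2.projectPoints(q,np.zeros(3),np.zeros(3),K(p),np.array(p["dist_coeffs"],float))[0].reshape(-1,2)
def save(p,n,crop=None,s=1.5):
    c=p["color"]
    if crop: l,t,r,b=crop; c=c[t:b,l:r]
    cv2.imwrite("pics/"+n,cv2.cvtColor(cv2.resize(c,None,fx=s,fy=s,interpolation=cv2.INTER_CUBIC),cv2.COLOR_RGB2BGR))
E
python3 - <<'E'
from h import *
np.set_printoptions(precision=4,suppress=True)
for n in("top","side"):
    p=bot.camera(n); save(p,n+"0.png")
    print(n,p["fov_y"],p["cx"],p["cy"],p["dist_coeffs"],np.linalg.inv(p["world_to_cam"])[:3,3])
    for t,z in(("bar_0_center",.044),("station_0",.042),("bed",0),("pad_top",.003),("rack",0),("gate_tab",.09),("mouse",0),("padlock_brass",0),("key_bunch",0)):
        for d in bot.pinpoint(p,t): 
            if d["conf"]>.2: print(t,round(d["conf"],2),np.round(d["pixel"]),atz(p,d["pixel"],z)[0], pts(p,[d["pixel"]])[0])
E
```

```text
pics
top 56.205280320017835 263.2557918174579 187.4119668191503 [-0.0089  0.      0.      0.      0.    ] [ 0.5185 -0.0479  1.2868]
bar_0_center 0.69 [194. 233.] [0.4367 0.1794 0.044 ] [0.4374 0.1774 0.0548]
station_0 0.95 [363. 221.] [ 0.4734 -0.4027  0.042 ] [ 0.472  -0.4135  0.0042]
station_0 0.92 [296. 220.] [ 0.48   -0.1694  0.042 ] [ 0.479  -0.1725  0.0097]
station_0 0.87 [321. 219.] [ 0.4842 -0.257   0.042 ] [ 0.4831 -0.2635  0.003 ]
station_0 0.59 [341. 214.] [ 0.4981 -0.3269  0.042 ] [ 0.4974 -0.3367 -0.002 ]
bed 0.59 [327. 218.] [ 0.4839 -0.2844  0.    ] [ 0.484  -0.2836  0.0044]
bed 0.57 [340. 218.] [ 0.4828 -0.3338  0.    ] [ 0.4831 -0.3318  0.009 ]
pad_top 0.97 [260. 229.] [ 0.4468 -0.0466  0.003 ] [ 0.4468 -0.0466  0.0027]
rack 0.84 [180. 233.] [0.436 0.24  0.   ] [0.436  0.2398 0.001 ]
gate_tab 0.68 [332. 190.] [ 0.5807 -0.2863  0.09  ] [ 0.585  -0.3026  0.0081]
mouse 0.98 [321. 152.] [ 0.7239 -0.2684  0.    ] [ 0.7172 -0.2612  0.0418]
padlock_brass 0.76 [228. 164.] [0.6812 0.0659 0.    ] [0.6792 0.0646 0.0155]
key_bunch 0.67 [261. 157.] [ 0.7073 -0.0519  0.    ] [ 0.7
[... 516 characters left out ...]
0.2259  0.0035]
bed 0.77 [307. 174.] [ 0.4836 -0.294   0.    ] [ 0.4826 -0.2897  0.003 ]
pad_top 0.97 [293. 221.] [ 0.4567 -0.0332  0.003 ] [ 0.4581 -0.0384 -0.0017]
rack 0.78 [271. 288.] [0.437  0.2224 0.    ] [0.4362 0.2247 0.003 ]
gate_tab 0.56 [279. 148.] [ 0.589  -0.2862  0.09  ] [ 0.6388 -0.4416 -0.0076]
mouse 0.91 [238. 163.] [ 0.7399 -0.2721  0.    ] [ 0.722  -0.2333  0.0278]
mouse 0.57 [314. 159.] [ 0.4846 -0.3974  0.    ] [ 0.4843 -0.3957  0.0011]
padlock_brass 0.52 [210. 223.] [0.6914 0.0567 0.    ] [0.6852 0.0671 0.0106]
padlock_brass 0.51 [220. 199.] [ 0.7089 -0.058   0.    ] [ 0.709  -0.0582 -0.0002]
key_bunch 0.61 [220. 199.] [ 0.7129 -0.0604  0.    ] [ 0.7138 -0.062  -0.0014]
```

View pics/top0.png

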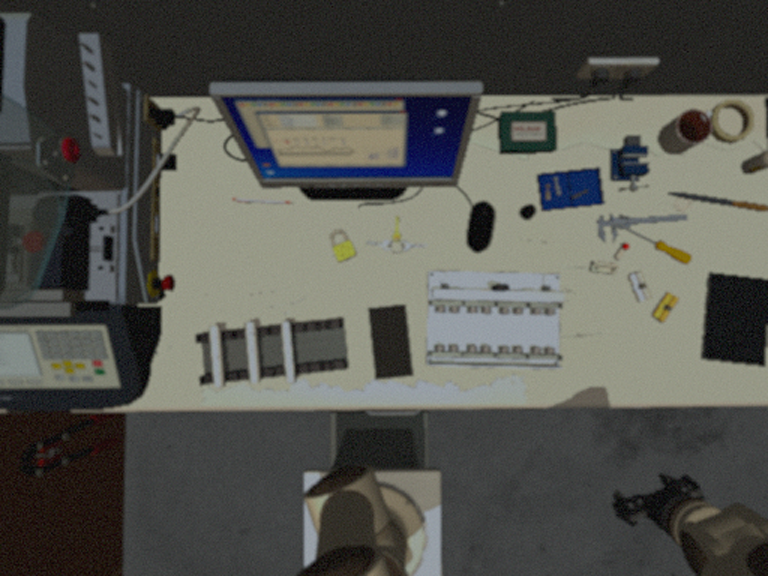

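View pics/side0.png

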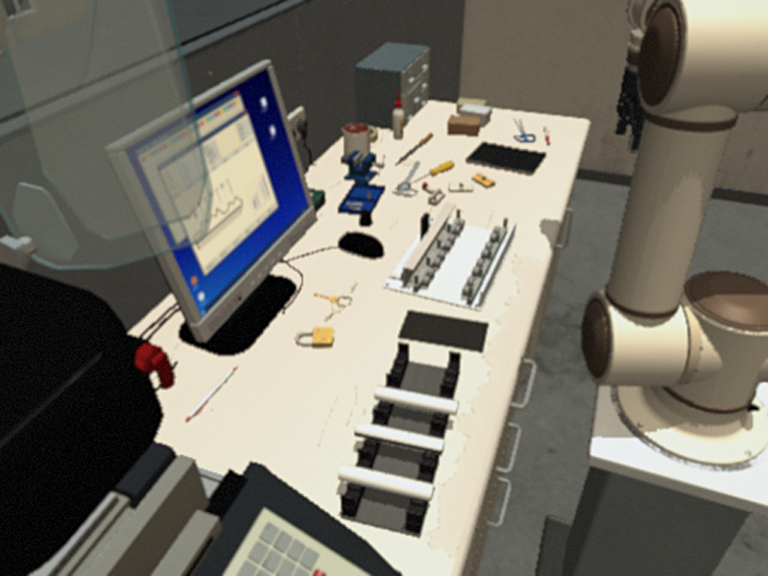

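The top view shows three bars in the rack (columns ~145, 168 and 193 at native scale, row ~235). The pad is at (260,229), the bed is around (330,215) with its tab at (332,190), and one rack place is empty. The side view shows the same three bars. I can't see any slots yet, so I'll zoom in on the rack and fit the frames.

```bash
cat > frames.py <<'E'
from h import *
np.set_printoptions(precision=4,suppress=True)
p=bot.camera("top"); s=bot.camera("side")
def up(c,k): return cv2.cvtColor(cv2.resize(c,None,fx=k,fy=k,interpolation=cv2.INTER_CUBIC),cv2.COLOR_RGB2BGR)
a=up(p["color"][208:262,128:238],7)
b=up(s["color"][250:350,220:310],4); 
a=a[:, :770]; b2=np.zeros((a.shape[0],800,3),np.uint8); b2[:, :a.shape[1]]=a
c=np.zeros((220,800,3),np.uint8); 
cv2.imwrite("pics/rackt.png",a); cv2.imwrite("pics/racks.png",b)
v,u=np.mgrid[0:384,0:512]; 
for n,q in(("top",p),("side",s)):
    uv=np.c_[u.ravel(),v.ravel()]; P=pts(q,uv).reshape(384,512,3)
    np.save(n+"P.npy",P); np.save(n+"C.npy",q["color"])
    for t,box in(("pad",None),("rack",None),("bed",None)):
        tr=bot.trace(q,{"pad":"pad_top","rack":"rack","bed":"bed"}[t])
        if tr:
            m=tr[0]["pixels"]; X=atz(q,uv[m.ravel()],.003 if t=="pad" else .0)[:,:2].astype(np.float32) if t=="pad" else P[m][:,:2].astype(np.float32)
            print(n,t,round(tr[0]["conf"],2),m.sum(),cv2.minAreaRect(X))
    tr=bot.trace(q,"bar_0_center")
    for d in tr:
        if d["conf"]<.3: continue
        m=d["pixels"]; X=atz(q,uv[m.ravel()],.05)
        c=X.mean(0); w,V=np.linalg.eigh(np.cov(X[:,:2].T)); ax=V[:,1]*np.sign(V[0,1])
        print(n,"bar",round(d["conf"],2),m.sum(),c,np.degrees(np.arctan2(ax[1],ax[0])),np.sqrt(w*12),np.median(P[m][:,2]))
E
python3 frames.py
```

```text
top pad 0.95 1222 ((0.45339810848236084, -0.04667168855667114), (0.16981439292430878, 0.09032361209392548), 5.543586730957031)
top bed 0.71 5569 ((0.5068470239639282, -0.2514239549636841), (0.4074926972389221, 0.22359561920166016), 88.12354278564453)
top bar 0.54 675 [ 0.5623 -0.2932  0.05  ] 88.02641772956423 [0.0292 0.3036] 0.06406245491310458
side pad 0.87 1147 ((0.4524281322956085, -0.04209895804524422), (0.16874809563159943, 0.09503365308046341), 5.753702163696289)
side rack 0.81 4320 ((0.3889927864074707, 0.45646291971206665), (0.15607181191444397, 0.8017054200172424), 11.89948558807373)
side bed 0.89 3539 ((0.44457417726516724, 0.1902405321598053), (0.2642407715320587, 1.3285099267959595), 7.223414897918701)
side bar 0.87 522 [0.4312 0.1945 0.05  ] 5.857531236818966 [0.0305 0.1389] 0.05126246951948593
```

View pics/rackt.png

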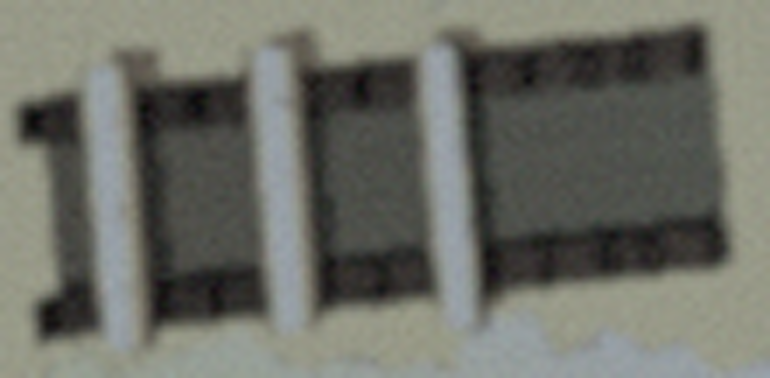

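View pics/racks.png

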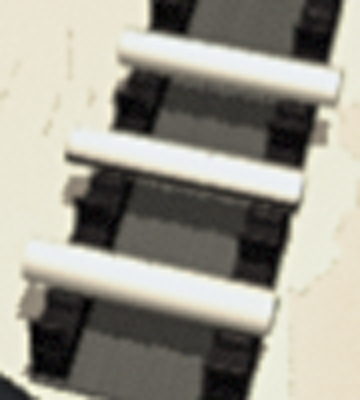

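The slots don't show from the top. Only the middle bar has a dark lower edge in the side view. Next I'll fit the bars, rack and bed more precisely.

```bash
cat > fit.py <<'E'
from h import *
np.set_printoptions(precision=4,suppress=True)
P=np.load("topP.npy");C=np.load("topC.npy").astype(int)
x,y,z=P[...,0],P[...,1],P[...,2]; br=C.min(-1)
def line(X):
    c=X.mean(0);w,V=np.linalg.eigh(np.cov(X.T));a=V[:,1]*np.sign(V[0,1]);return c,np.degrees(np.arctan2(a[1],a[0])),np.sqrt(w*12)
m=(z>.04)&(z<.07)&(br>100)&(x>.33)&(x<.55)&(y>.02)&(y<.46)
n,l=cv2.connectedComponents(m.astype(np.uint8))
for i in range(1,n):
    if (l==i).sum()>40:
        k=l==i; v,u=np.nonzero(k); print("bar",k.sum(),*line(P[k][:,:2]),np.percentile(z[k],[10,50,90]))
b=(x>.35)&(x<.65)&(y>-.47)&(y<-.08)
for lo,hi in((.055,.075),(.085,.115),(.043,.054),(.02,.04),(.004,.012)):
    k=b&(z>lo)&(z<hi)
    print("bed",lo,k.sum(),*line(P[k][:,:2]),cv2.minAreaRect(P[k][:,:2].astype(np.float32)))
import itertools
acc=[]
for n in("top","side","top","side"):
    p=bot.camera(n)
    for t,zz in(("station_0",.042),("bed",0),("gate_tab",.09),("pad_top",.003),("rack",0)):
        for d in bot.pinpoint(p,t):
            if d["conf"]>.4: print(n,t,round(d["conf"],2),atz(p,d["pixel"],zz)[0])
    q=proj(p,[[.5657,-.2878,.09]]); 
# blob of tab
p=bot.camera("side"); C=p["color"].astype(int)
E
python3 fit.py
python3 - <<'E'
from h import *
t=bot.camera("top");s=bot.camera("side")
def up(c,k): return cv2.cvtColor(cv2.resize(c,None,fx=k,fy=k,interpolation=cv2.INTER_CUBIC),cv2.COLOR_RGB2BGR)
a=up(t["color"][175:250,280:380],6); b=up(s["color"][135:205,255:350],6)
c=np.zeros((max(a.shape[0]+0,1)+0,600,3),np.uint8)
a=cv2.resize(a,(480,360)); b=cv2.resize(b,(310,230)); o=np.zeros((600,800,3),np.uint8)
o[:360,:480]=a; o[365:365+230,:310]=b; o[:360,485:795]=cv2.resize(up(s["color"][135:205,270:330],5),(310,360))
cv2.imwrite("pics/bed0.png",o)
E
```

```text
bar 264 [0.4329 0.2684] 5.652407620514688 [0.0222 0.1398] [0.0496 0.0541 0.0579]
bar 236 [0.4335 0.1869] 5.8013194476815375 [0.0199 0.1399] [0.0506 0.0544 0.0576]
bar 259 [0.4252 0.3496] 5.522053284483753 [0.021  0.1402] [0.0496 0.0541 0.0579]
bed 0.055 619 [ 0.5594 -0.2938] 87.99403393636311 [0.0311 0.3015] ((0.5487802028656006, -0.3167582154273987), (0.332109659910202, 0.13448841869831085), 64.74915313720703)
bed 0.085 40 [ 0.5748 -0.292 ] 87.5711390635898 [0.0135 0.0323] ((0.5758666396141052, -0.2930190861225128), (0.02929195947945118, 0.013105988502502441), 87.35044860839844)
bed 0.043 198 [ 0.4124 -0.2904] 89.56735528501837 [0.1439 0.3116] ((0.48433470726013184, -0.29164353013038635), (0.30294162034988403, 0.1816284954547882), 88.03986358642578)
bed 0.02 1111 [ 0.4789 -0.29  ] 88.2876620432247 [0.1976 0.3073] ((0.49172794818878174, -0.2916879653930664), (0.309600830078125, 0.18874891102313995), 88.9843521118164)
bed 0.004 3020 [ 0.5049 -0.2835] -87.0726294518886 [0.238  0.3407] ((0.5003235340118408, -0.27536290884017944), (0.3879106342792511, 0.2983602285385132), 89.708992004394
[... 798 characters left out ...]
_0 0.73 [ 0.4751 -0.4104  0.042 ]
top bed 0.6 [ 0.4775 -0.2904  0.    ]
top bed 0.56 [ 0.5799 -0.3185  0.    ]
top bed 0.47 [0.4243 0.2328 0.    ]
top gate_tab 0.68 [0.4401 0.1716 0.09  ]
top gate_tab 0.56 [ 0.5643 -0.2897  0.09  ]
top pad_top 0.93 [ 0.4454 -0.0434  0.003 ]
top rack 0.63 [0.4275 0.2406 0.    ]
side station_0 0.86 [ 0.4714 -0.4197  0.042 ]
side station_0 0.77 [ 0.4793 -0.1652  0.042 ]
side station_0 0.61 [ 0.478  -0.3284  0.042 ]
side station_0 0.56 [ 0.479  -0.2354  0.042 ]
side bed 0.93 [ 0.4798 -0.2882  0.    ]
side gate_tab 0.91 [ 0.5814 -0.2918  0.09  ]
side pad_top 0.96 [ 0.4564 -0.031   0.003 ]
side rack 0.68 [0.435 0.222 0.   ]
side rack 0.57 [ 0.4902 -0.4855  0.    ]
```

View pics/bed0.png

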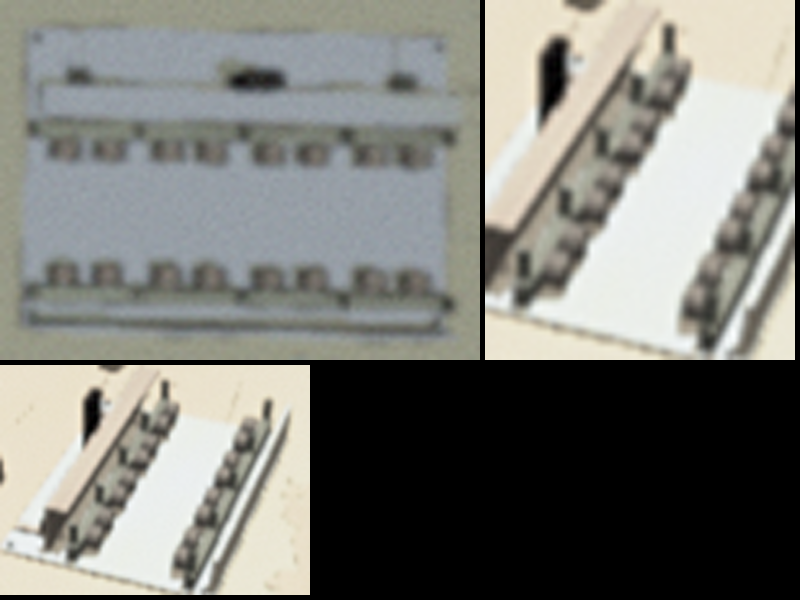

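The bed yaw is about -2°. Wheel pairs show in the bed crop (4.8 px per native pixel), at rows ~150 and ~275 and columns 66 to 414. I'll use those for the bed fit.

Run:
```python
from h import *
np.set_printoptions(precision=4,suppress=True)
p=bot.camera("top")
up=[(66,151),(109,151),(168,152),(211,153),(269,154),(313,154),(369,156),(414,156)]
lo=[(62,273),(107,274),(164,276),(209,276),(267,277),(313,279),(370,280),(415,281)]
uv=[(280+(a+.5)/4.8-.5,175+(b+.5)/4.8-.5) for a,b in up+lo]
X=atz(p,uv,.034)[:,:2]; 
# model local wheel positions; order left(+y) to right(-y)
ys=[c+s*.016 for c in(.1125,.0375,-.0375,-.1125) for s in(1,-1)]
M=np.array([(.045,y) for y in ys]+[(-.045,y) for y in ys])
c=X.mean(0);A=(M).T@(X-c);U,S,V=np.linalg.svd(A);R=(U@V).T
print("bed",c,np.degrees(np.arctan2(R[1,0],R[0,0])),"resid",np.abs(X-c-M@R.T).max(0))
# sanity by end-plate / depth-based: project outline
P=np.load("topP.npy");x,y,z=P[...,0],P[...,1],P[...,2]
L=(P[...,:2]-c)@R
for n,k in(("lip",(z>.055)&(z<.075)),("endplate",(z>.035)&(z<.056)&(L[...,0]<-.07)&(L[...,0]>-.1)),("div+",(z>.042)&(z<.055)&(np.abs(L[...,0]-.06)<.008)),("div-",(z>.042)&(z<.055)&(np.abs(L[...,0]+.06)<.008)),("tab",(z>.085)&(z<.12))):
    k=k&(np.abs(L[...,0])<.14)&(np.abs(L[...,1])<.18); q=L[k]; print(n,k.sum(),np.percentile(q,[2,50,98],axis=0).ravel(), np.median(z[k]))
print("tab",c+R@[.0845,0])
o=bot.get_obs();print(o["time"],o["ee_pos"],o["tcp_rot"],o["opening"])
```

```text
bed [ 0.4809 -0.2877] -1.5689950223306455 resid [0.0012 0.0024]
lip 619 [ 0.0673 -0.1476  0.0787 -0.005   0.0902  0.1409] 0.06404962750059728
endplate 187 [-0.0874 -0.1492 -0.0832 -0.0055 -0.0806  0.1414] 0.04837341084954927
div+ 21 [ 0.0549 -0.1533  0.0587 -0.0023  0.0639  0.1468] 0.05054206460907684
div- 20 [-0.0651 -0.1533 -0.0606 -0.0399 -0.0561  0.1479] 0.048979593139256816
tab 41 [ 0.0886 -0.0171  0.095  -0.0011  0.0996  0.0109] 0.10707062530633493
tab [ 0.5654 -0.29  ]
2.9 [ 0.1864 -0.5174  0.2313] [179.9965   0.0002  19.8122] 0.08568153691425186
```

>>> play_rows --targets '[{"grip": 0, "linear": [38.9, 22.5, -3], "delta_rot": [0, 0, -0.377]}, {"grip": 0, "linear": [38.9, 22.5, -3], "delta_rot": [0, 0, -0.377]}, {"grip": 0, "linear": [38.9, 22.5, -3], "delta_rot": [0, 0, -0.377]}, {"grip": 0, "linear": [38.9, 22.5, -3], "delta_rot": [0, 0, -0.377]}, {"grip": 0, "linear": [38.9, 22.5, -3], "delta_rot": [0, 0, -0.377]}, {"grip": 0, "linear": [38.9, 22.5, -3], "delta_rot": [0, 0, -0.377]}, {"grip": 0, "linear": [38.9, 22.5, -3], "delta_rot": [0, 0, -0.377]}, {"grip": 0, "linear": [38.9, 22.5, -3], "delta_rot": [0, 0, -0.377]}, {"grip": 0, "linear": [38.9, 22.5, -3], "delta_rot": [0, 0, -0.377]}, {"grip": 0, "linear": [38.9, 22.5, -3], "delta_rot": [0, 0, -0.377]}]' --force 40

```text
time: 3.9
ee_pos: [0.5788, -0.2892, 0.1995]
tcp_rot: [-179.9, 0.0, -1.6]
wrist_force: [0.3, -0.3, 0.7]
opening: 0.0854
grasp_force: 0.0
```

>>> play_rows --targets '[{"grip": 0, "linear": [0, 0, -4]}, {"grip": 0, "linear": [0, 0, -8]}, {"grip": 0, "linear": [0, 0, -12]}, {"grip": 0, "linear": [0, 0, -12.8]}, {"grip": 255, "linear": [0, 0, -12.8]}, {"grip": 255, "linear": [0, 0, -12.8]}, {"grip": 255, "linear": [0, 0, -12.8]}, {"grip": 255, "linear": [0, 0, -12.8]}, {"grip": 255, "linear": [0, 0, -12.8]}, {"grip": 255, "linear": [0, 0, -12.8]}]'

```text
validation failed for argument at $.ta...
```

>>> play_rows --targets '[{"grip": 255, "linear": [0, 0, 0]}, {"grip": 255, "linear": [0, 0, 0]}, {"grip": 255, "linear": [0, 0, 0]}, {"grip": 255, "linear": [0, 0, 0]}]'

```text
validation failed for argument at $.ta...
```

Every row needs delta_rot.

>>> play_rows --targets '[{"grip": 0, "linear": [0, 0, -4], "delta_rot": [0, 0, 0]}, {"grip": 0, "linear": [0, 0, -8], "delta_rot": [0, 0, 0]}, {"grip": 0, "linear": [0, 0, -12], "delta_rot": [0, 0, 0]}, {"grip": 0, "linear": [0, 0, -12.8], "delta_rot": [0, 0, 0]}, {"grip": 255, "linear": [0, 0, -12.8], "delta_rot": [0, 0, 0]}, {"grip": 255, "linear": [0, 0, -12.8], "delta_rot": [0, 0, 0]}, {"grip": 255, "linear": [0, 0, -12.8], "delta_rot": [0, 0, 0]}, {"grip": 255, "linear": [0, 0, -12.8], "delta_rot": [0, 0, 0]}, {"grip": 255, "linear": [0, 0, -12.8], "delta_rot": [0, 0, 0]}, {"grip": 255, "linear": [0, 0, -12.8], "delta_rot": [0, 0, 0]}]'

```text
time: 4.9
ee_pos: [0.5764, -0.2924, 0.0756]
tcp_rot: [180.0, -0.2, -1.8]
wrist_force: [0.5, 2.8, 6.1]
opening: 0.0294
grasp_force: 40.5
```

>>> play_rows --targets '[{"grip": 255, "linear": [0, 0, 0], "delta_rot": [0, 0, 0]}, {"grip": 255, "linear": [0, 0, 0], "delta_rot": [0, 0, 0]}, {"grip": 255, "linear": [0, 0, 0], "delta_rot": [0, 0, 0]}]'

```text
time: 5.2
ee_pos: [0.5764, -0.2924, 0.0756]
tcp_rot: [180.0, -0.2, -1.8]
wrist_force: [0.8, 3.2, 6.7]
opening: 0.0293
grasp_force: 40.5
```

>>> play_rows --targets '[{"grip": 255, "linear": [0.6, -0.02, 0.2], "delta_rot": [0, 0, 0]}, {"grip": 255, "linear": [1.2, -0.04, 0.2], "delta_rot": [0, 0, 0]}, {"grip": 255, "linear": [1.8, -0.06, 0.2], "delta_rot": [0, 0, 0]}, {"grip": 255, "linear": [2.4, -0.08, 0.2], "delta_rot": [0, 0, 0]}, {"grip": 255, "linear": [3.0, -0.09, 0.2], "delta_rot": [0, 0, 0]}, {"grip": 255, "linear": [3.6, -0.11, 0.2], "delta_rot": [0, 0, 0]}, {"grip": 255, "linear": [4.2, -0.13, 0.2], "delta_rot": [0, 0, 0]}, {"grip": 255, "linear": [4.6, -0.14, 0.2], "delta_rot": [0, 0, 0]}, {"grip": 255, "linear": [4.7, -0.15, 0.2], "delta_rot": [0, 0, 0]}, {"grip": 255, "linear": [4.7, -0.15, 0.2], "delta_rot": [0, 0, 0]}]'

```text
time: 6.2
ee_pos: [0.6159, -0.2936, 0.0754]
tcp_rot: [-179.9, 0.8, -1.9]
wrist_force: [-39.3, 6.8, 18.8]
opening: 0.0291
grasp_force: 44.2
```

>>> play_rows --targets '[{"grip": 0, "linear": [0, 0, 0], "delta_rot": [0, 0, 0]}, {"grip": 0, "linear": [0, 0, 0], "delta_rot": [0, 0, 0]}, {"grip": 0, "linear": [0, 0, 0], "delta_rot": [0, 0, 0]}, {"grip": 0, "linear": [0, 0, 0], "delta_rot": [0, 0, 0]}, {"grip": 0, "linear": [0, 0, 4], "delta_rot": [0, 0, 0]}, {"grip": 0, "linear": [0, 0, 8], "delta_rot": [0, 0, 0]}, {"grip": 0, "linear": [0, 0, 12], "delta_rot": [0, 0, 0]}, {"grip": 0, "linear": [0, 0, 12], "delta_rot": [0, 0, 0]}]'

```text
time: 7.0
ee_pos: [0.6242, -0.2947, 0.2022]
tcp_rot: [179.8, -0.5, -1.8]
wrist_force: [0.4, 0.6, 1.6]
opening: 0.0851
grasp_force: 0.0
```

>>> play_rows --targets '[{"grip": 0, "linear": [-19, 48, 0], "delta_rot": [0, 0, 0.131]}, {"grip": 0, "linear": [-19, 48, 0], "delta_rot": [0, 0, 0.131]}, {"grip": 0, "linear": [-19, 48, 0], "delta_rot": [0, 0, 0.131]}, {"grip": 0, "linear": [-19, 48, 0], "delta_rot": [0, 0, 0.131]}, {"grip": 0, "linear": [-19, 48, 0], "delta_rot": [0, 0, 0.131]}, {"grip": 0, "linear": [-19, 48, 0], "delta_rot": [0, 0, 0.131]}, {"grip": 0, "linear": [-19, 48, 0], "delta_rot": [0, 0, 0.131]}, {"grip": 0, "linear": [-19, 48, 0], "delta_rot": [0, 0, 0.131]}, {"grip": 0, "linear": [-19, 48, 0], "delta_rot": [0, 0, 0.131]}, {"grip": 0, "linear": [-19, 48, 0], "delta_rot": [0, 0, 0.131]}]'

```text
time: 8.0
ee_pos: [0.457, 0.0815, 0.1953]
tcp_rot: [-178.1, 0.0, 9.0]
wrist_force: [0.5, 0.2, 0.2]
opening: 0.0852
grasp_force: 0.0
```

>>> play_rows --targets '[{"grip": 0, "linear": [0, 0, 0], "delta_rot": [0, 0, 0]}, {"grip": 0, "linear": [0, 0, 0], "delta_rot": [0, 0, 0]}, {"grip": 0, "linear": [0, 0, 0], "delta_rot": [0, 0, 0]}]'

```text
time: 8.3
ee_pos: [0.4582, 0.0796, 0.1951]
tcp_rot: [-178.2, 0.1, 8.8]
wrist_force: [0.4, -0.5, 0.4]
opening: 0.0852
grasp_force: 0.0
```

```bash
cat > chk.py <<'E'
from h import *
np.set_printoptions(precision=4,suppress=True)
c=np.array([.4808,-.2907]);a=np.radians(-1.8);R=np.array([[np.cos(a),-np.sin(a)],[np.sin(a),np.cos(a)]])
p=bot.camera("top");v,u=np.mgrid[0:384,0:512];P=pts(p,np.c_[u.ravel(),v.ravel()]).reshape(384,512,3)
z=P[...,2];L=(P[...,:2]-c)@R
for n,k in(("lip",(z>.055)&(z<.075)&(L[...,0]>.04)),("tab",(z>.085)&(z<.12)&(L[...,0]>.04))):
    k=k&(np.abs(L[...,0])<.16)&(np.abs(L[...,1])<.18); print(n,k.sum(),np.percentile(L[k],[2,50,98],axis=0).ravel())
o=bot.get_obs();print(o["time"],o["ee_pos"],o["tcp_rot"],o["q"],o["wrist_force"])
E
python3 chk.py
```

```text
lip 612 [ 0.1064 -0.1451  0.118   0.0015  0.1296  0.1449]
tab 42 [ 0.127  -0.013   0.1322  0.0013  0.1389  0.0147]
8.35 [0.4581 0.0797 0.1951] [-178.1769    0.0611    8.8075] [  8.7549  -7.1747  -5.9204  91.317    1.8231 179.9474] [-0.5816  0.443  -0.5783]
```

```bash
cat > d.py <<'E'
import sys
from h import *
from scipy.spatial.transform import Rotation as Rn
def delta(pos,rpy,frm=None):
    o=bot.get_obs(); f=frm or (o["ee_pos"],o["tcp_rot"])
    r=Rn.from_euler("xyz",rpy,degrees=True)*Rn.from_euler("xyz",f[1],degrees=True).inv()
    print("lin",np.round((np.array(pos)-f[0])*100,2).tolist(),"rot",np.round(r.as_rotvec(),3).tolist())
E
python3 - <<'E'
from d import *
A=([.445,.13,.2],[180,0,97]);delta(*A);delta([.433,.187,.15],[180,0,185.7],A)
E
```

```text
lin [-1.31, 5.03, 0.49] rot [-0.02, -0.029, 1.539]
lin [-1.2, 5.7, -5.0] rot [0.0, 0.0, 1.548]
```

>>> play_rows --targets '[{"grip": 0, "linear": [-1.3, 5, 0.5], "delta_rot": [-0.02, -0.029, 1.539]}, {"grip": 0, "linear": [-1.3, 5, 0.5], "delta_rot": [-0.02, -0.029, 1.539]}, {"grip": 0, "linear": [-1.3, 5, 0.5], "delta_rot": [-0.02, -0.029, 1.539]}, {"grip": 0, "linear": [-1.3, 5, 0.5], "delta_rot": [-0.02, -0.029, 1.539]}, {"grip": 0, "linear": [-1.3, 5, 0.5], "delta_rot": [-0.02, -0.029, 1.539]}, {"grip": 0, "linear": [-1.3, 5, 0.5], "delta_rot": [-0.02, -0.029, 1.539]}, {"grip": 0, "linear": [-1.3, 5, 0.5], "delta_rot": [-0.02, -0.029, 1.539]}, {"grip": 0, "linear": [-1.3, 5, 0.5], "delta_rot": [-0.02, -0.029, 1.539]}, {"grip": 0, "linear": [-1.3, 5, 0.5], "delta_rot": [-0.02, -0.029, 1.539]}, {"grip": 0, "linear": [-1.3, 5, 0.5], "delta_rot": [-0.02, -0.029, 1.539]}]'

```text
time: 9.35
ee_pos: [0.4451, 0.13, 0.2001]
tcp_rot: [-179.9, -0.0, 95.1]
wrist_force: [-0.6, -0.7, -0.0]
opening: 0.0851
grasp_force: 0.0
```

>>> play_rows --targets '[{"grip": 0, "linear": [0, 0, 0], "delta_rot": [0, 0, 0]}, {"grip": 0, "linear": [-1.2, 5.7, -5], "delta_rot": [0, 0, 1.548]}, {"grip": 0, "linear": [-1.2, 5.7, -5], "delta_rot": [0, 0, 1.548]}, {"grip": 0, "linear": [-1.2, 5.7, -5], "delta_rot": [0, 0, 1.548]}, {"grip": 0, "linear": [-1.2, 5.7, -5], "delta_rot": [0, 0, 1.548]}, {"grip": 0, "linear": [-1.2, 5.7, -5], "delta_rot": [0, 0, 1.548]}, {"grip": 0, "linear": [-1.2, 5.7, -5], "delta_rot": [0, 0, 1.548]}, {"grip": 0, "linear": [-1.2, 5.7, -5], "delta_rot": [0, 0, 1.548]}, {"grip": 0, "linear": [-1.2, 5.7, -5], "delta_rot": [0, 0, 1.548]}, {"grip": 0, "linear": [-1.2, 5.7, -5], "delta_rot": [0, 0, 1.548]}]'

```text
time: 10.35
ee_pos: [0.4329, 0.1873, 0.1502]
tcp_rot: [-179.9, -0.1, 172.2]
wrist_force: [0.2, -0.1, 0.2]
opening: 0.0854
grasp_force: 0.0
```

>>> play_rows --targets '[{"grip": 0, "linear": [0, 0, 0], "delta_rot": [0, 0, 0.1]}, {"grip": 0, "linear": [0, 0, 0], "delta_rot": [0, 0, 0.1]}]'

```text
time: 10.55
ee_pos: [0.4329, 0.1873, 0.1502]
tcp_rot: [-179.9, -0.1, 177.7]
wrist_force: [-0.3, 0.6, -0.2]
opening: 0.0853
grasp_force: 0.0
```

Run:
```python
from d import *
o=bot.get_obs();print(o["ee_pos"],o["tcp_rot"],o["q"])
delta([.433,.187,.025],[180,0,185.7])
```

```text
[0.43289174 0.18732517 0.15016235] [-1.79940098e+02 -7.36647578e-02  1.77723111e+02] [ 2.34128962e+01 -6.51613215e+00 -1.02678867e+01  8.63405963e+01
 -2.20477414e-02  2.56897647e+01]
lin [0.01, -0.03, -12.52] rot [0.001, -0.001, 0.139]
```

>>> play_rows --targets '[{"grip": 0, "linear": [0, 0.15, -4], "delta_rot": [0.001, -0.001, 0.139]}, {"grip": 0, "linear": [0, 0.15, -8], "delta_rot": [0.001, -0.001, 0.139]}, {"grip": 0, "linear": [0, 0.15, -11], "delta_rot": [0.001, -0.001, 0.139]}, {"grip": 0, "linear": [0, 0.15, -12.5], "delta_rot": [0.001, -0.001, 0.139]}, {"grip": 0, "linear": [0, 0.15, -12.5], "delta_rot": [0.001, -0.001, 0.139]}, {"grip": 255, "linear": [0, 0.15, -12.5], "delta_rot": [0.001, -0.001, 0.139]}, {"grip": 255, "linear": [0, 0.15, -12.5], "delta_rot": [0.001, -0.001, 0.139]}, {"grip": 255, "linear": [0, 0.15, -12.5], "delta_rot": [0.001, -0.001, 0.139]}, {"grip": 255, "linear": [0, 0.15, -12.5], "delta_rot": [0.001, -0.001, 0.139]}, {"grip": 255, "linear": [0, 0.15, -12.5], "delta_rot": [0.001, -0.001, 0.139]}]'

```text
time: 11.55
ee_pos: [0.4332, 0.1882, 0.0263]
tcp_rot: [-179.9, 0.1, -174.2]
wrist_force: [0.5, -7.8, 5.4]
opening: 0.0232
grasp_force: 38.9
```

>>> play_rows --targets '[{"grip": 255, "linear": [0, 0, 0], "delta_rot": [0, 0, 0]}, {"grip": 255, "linear": [0, 0, 0], "delta_rot": [0, 0, 0]}, {"grip": 255, "linear": [0, 0, 0], "delta_rot": [0, 0, 0]}]'

```text
time: 11.85
ee_pos: [0.4332, 0.1882, 0.0263]
tcp_rot: [-179.9, 0.1, -174.2]
wrist_force: [-0.2, -7.3, 5.5]
opening: 0.0227
grasp_force: 38.9
```

>>> play_rows --targets '[{"grip": 255, "linear": [0, 0, 4], "delta_rot": [0, 0, 0]}, {"grip": 255, "linear": [0, 0, 9], "delta_rot": [0, 0, 0]}, {"grip": 255, "linear": [-10, 17, 44], "delta_rot": [1.04, 0.1, 0]}, {"grip": 255, "linear": [-10, 17, 44], "delta_rot": [1.04, 0.1, 0]}, {"grip": 255, "linear": [-10, 17, 44], "delta_rot": [1.04, 0.1, 0]}, {"grip": 255, "linear": [-10, 17, 44], "delta_rot": [1.04, 0.1, 0]}, {"grip": 255, "linear": [-10, 17, 44], "delta_rot": [1.04, 0.1, 0]}, {"grip": 255, "linear": [-10, 17, 44], "delta_rot": [1.04, 0.1, 0]}, {"grip": 255, "linear": [-10, 17, 44], "delta_rot": [1.04, 0.1, 0]}, {"grip": 255, "linear": [-10, 17, 44], "delta_rot": [1.04, 0.1, 0]}]'

```text
time: 12.85
ee_pos: [0.3329, 0.3579, 0.462]
tcp_rot: [120.0, -0.0, -174.4]
wrist_force: [2.0, -0.5, -2.0]
opening: 0.0224
grasp_force: 40.2
```

>>> play_rows --targets '[{"grip": 255, "linear": [0, 0, 0], "delta_rot": [0, 0, 0]}, {"grip": 255, "linear": [0, 0, 0], "delta_rot": [0, 0, 0]}]'

```text
time: 13.05
ee_pos: [0.3324, 0.3584, 0.4647]
tcp_rot: [120.2, 0.5, -174.3]
wrist_force: [0.5, 0.2, -2.2]
opening: 0.0226
grasp_force: 40.1
```

```bash
cat > look.py <<'E'
import sys
from h import *
from scipy.spatial.transform import Rotation as Rn
np.set_printoptions(precision=3,suppress=True)
# per-angle brightness profile of the held bar: sample the bar's surface at +-(25..62) mm from both cameras
def look(name=None,cams=("side","top"),zoff=None,ctr=None,ax=None):
    o=bot.get_obs();R=Rn.from_euler("xyz",o["tcp_rot"],degrees=True).as_matrix()
    c=o["ee_pos"]-R[:,2]*.019 if ctr is None else np.array(ctr)
    ax=-R[:,0] if ax is None else np.array(ax); ax=ax*np.sign(ax[0])
    print("t",o["time"],"tcp",np.round(o["ee_pos"],4),o["tcp_rot"],"open",o["opening"],"c",c)
    yv=np.cross([0,0,1],ax);yv/=np.linalg.norm(yv);zv=np.cross(ax,yv)
    ims=[]
    for n in cams:
        p=bot.camera(n); cp=np.linalg.inv(p["world_to_cam"])[:3,3]
        uv=proj(p,[c]); s=np.linalg.norm(cp-c)/K(p)[0,0]
        # rectified strip: resample picture with bar axis horizontal
        u1,u2=proj(p,[c-ax*.09,c+ax*.09]); d=u2-u1; e=np.array([-d[1],d[0]])/np.linalg.norm(d)
        W,H=380,180; k=np.linalg.norm(d)/W
        A=np.array([[d[0]/W,e[0]*k,0],[d[1]/W,e[1]*k,0]]);A[:,2]=(u1+u2)/2-A[:,:2]@[W/2,H/2]
        im=cv2.warpAffine(p["color"],A,(W,H),flags=cv2.INTER_LINEAR|cv2.WARP_INVERSE_MAP)
        ims.append(im); dirv=cp-c; 
        print(n,"mm/px",1000*s,"strip mm/px",180/W,"phi_cam",np.degrees(np.arctan2(dirv@yv,dirv@zv)))
    if name: cv2.imwrite("pics/"+name,cv2.cvtColor(np.vstack([cv2.resize(i,(760,int(i.shape[0]*2))) for i in ims])[:720],cv2.COLOR_RGB2BGR)) if len(ims)==1 else cv2.imwrite("pics/"+name,cv2.cvtColor(np.hstack(ims),cv2.COLOR_RGB2BGR))
    return ims
if __name__=="__main__": look(sys.argv[1])
E
python3 look.py h1.png
```

```text
t 13.05 tcp [0.332 0.358 0.465] [ 120.158    0.47  -174.266] open 0.02260420159080906 c [0.334 0.342 0.474]
side mm/px 1.502144890227434 strip mm/px 0.47368421052631576 phi_cam 57.425250452987115
top mm/px 2.5589335099606623 strip mm/px 0.47368421052631576 phi_cam -26.610789378021305
```

View pics/h1.png

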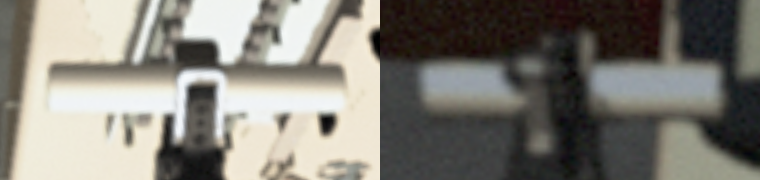

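The bar is held and clear, but no slot shows for angles 42–192°. I'll tilt it the other way.

>>> play_rows --targets '[{"grip": 255, "linear": [0, 0, 0], "delta_rot": [-2.08, -0.2, 0]}, {"grip": 255, "linear": [0, 0, 0], "delta_rot": [-2.08, -0.2, 0]}, {"grip": 255, "linear": [0, 0, 0], "delta_rot": [-2.08, -0.2, 0]}, {"grip": 255, "linear": [0, 0, 0], "delta_rot": [-2.08, -0.2, 0]}, {"grip": 255, "linear": [0, 0, 0], "delta_rot": [-2.08, -0.2, 0]}, {"grip": 255, "linear": [0, 0, 0], "delta_rot": [-2.08, -0.2, 0]}, {"grip": 255, "linear": [0, 0, 0], "delta_rot": [-2.08, -0.2, 0]}, {"grip": 255, "linear": [0, 0, 0], "delta_rot": [-2.08, -0.2, 0]}, {"grip": 255, "linear": [0, 0, 0], "delta_rot": [-2.08, -0.2, 0]}, {"grip": 255, "linear": [0, 0, 0], "delta_rot": [-2.08, -0.2, 0]}]'

```text
time: 14.15
ee_pos: [0.3344, 0.3422, 0.4104]
tcp_rot: [-157.5, 3.0, -172.7]
wrist_force: [-0.1, -1.4, -1.4]
opening: 0.0229
grasp_force: 42.9
```

>>> play_rows --targets '[{"grip": 255, "linear": [0, 0, 0], "delta_rot": [-0.56, -0.05, 0]}, {"grip": 255, "linear": [0, 0, 0], "delta_rot": [-0.56, -0.05, 0]}, {"grip": 255, "linear": [0, 0, 0], "delta_rot": [-0.56, -0.05, 0]}, {"grip": 255, "linear": [0, 0, 0], "delta_rot": [-0.56, -0.05, 0]}, {"grip": 255, "linear": [0, 0, 0], "delta_rot": [-0.56, -0.05, 0]}, {"grip": 255, "linear": [0, 0, 0], "delta_rot": [-0.56, -0.05, 0]}]'

```text
time: 14.75
ee_pos: [0.3505, 0.2771, 0.2857]
tcp_rot: [-128.6, 2.6, -169.6]
wrist_force: [0.2, 0.2, -2.7]
opening: 0.0227
grasp_force: 43.0
```

```bash
cat > prof.py <<'E'
from look import *
# row profile of each strip over bar ends (mm from middle, excluding gripper): mean over columns at |x| 28..62 mm
def prof(name,**k):
    for im,n in zip(look(name,**k),k.get("cams",("side","top"))):
        g=im.min(-1).astype(float);x=(np.arange(380)-190)*180/380
        for lab,sel in(("neg",(x<-30)&(x>-60)),("pos",(x>30)&(x<60))):
            m=np.median(g[:,sel],axis=1); print(n,lab,m[42:138:3].astype(int))
if __name__=="__main__": prof(sys.argv[1])
E
python3 prof.py h2.png
```

```text
t 14.75 tcp [0.35  0.277 0.286] [-128.631    2.646 -169.645] open 0.022717999070766003 c [0.347 0.292 0.298]
side mm/px 1.8780831560005828 strip mm/px 0.47368421052631576 phi_cam 48.178822441296646
top mm/px 2.947790524692519 strip mm/px 0.47368421052631576 phi_cam -20.35648496812339
side neg [ 98  99  99  99  99  99  99 100 101 103 103 105 106 106 105 103 100  97
  95  94  92  92  91  90  90  91  91  91  92  91  90  91]
side pos [32 32 31 31 31 31 31 31 31 31 31 31 31 32 32 32 32 32 31 32 32 32 32 32
 32 32 34 34 35 35 36 37]
top neg [ 67  67  66  65  65  64  65  67  76  93 114 134 146 148 144 128 110  92
  86  90 103 117 122 117 105  91  78  71  65  64  64  64]
top pos [ 85  86  86  85  84  83  83  85  90 100 115 133 147 149 142 129 110  95
  88  99 118 131 134 128 117 101  87  75  64  63  62  64]
```

View pics/h2.png

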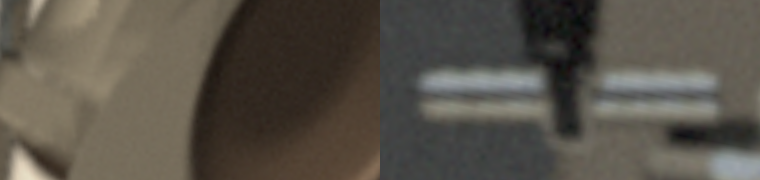

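The slot shows in the top strip as a dark line at row ~96, against a bar centre at ~94. That puts it about 77° toward -y when the tool is vertical. I can make large turns by regrasping with tilt at the empty rack place, so I'll work that out.

```bash
cat >> d.py <<'E'
from scipy.spatial.transform import Rotation as Rn
def pose(c,th,yaw,off=.0177):
    "TCP pose holding a bar at c (centre), tool tilted th deg about the bar axis"
    r=Rn.from_euler("z",yaw,degrees=True)*Rn.from_euler("x",th,degrees=True)*Rn.from_euler("xyz",[180,0,180],degrees=True)
    return np.array(c)+r.as_matrix()[:,2]*off, r.as_euler("xyz",degrees=True)
E
python3 - <<'E'
from d import *
np.set_printoptions(precision=4,suppress=True)
o=bot.get_obs();print(o["q"],o["ee_pos"],o["tcp_rot"])
p=bot.camera("top")
uv=[(128+a/7,208+b/7) for a,b in((728,262),(703,28),(20,110),(40,338))]
X=atz(p,uv,.035);print(X,X.mean(0))
P0=[.4416,.1064]
a=pose([*P0,.125],-39,5.7);b=pose([*P0,.0445],-39,5.7)
print(a,b);delta(*a)
E
```

```text
[ 58.5099  21.9872  20.2592 130.3906 -32.7845  62.3631] [0.3507 0.2771 0.2852] [-128.6258    2.5633 -169.6954]
[[0.3939 0.0511 0.035 ]
 [0.5092 0.0633 0.035 ]
 [0.471  0.401  0.035 ]
 [0.3592 0.3896 0.035 ]] [0.4333 0.2263 0.035 ]
(array([0.4427, 0.0953, 0.1112]), array([-141. ,    0. , -174.3])) (array([0.4427, 0.0953, 0.0307]), array([-141. ,    0. , -174.3]))
lin [9.19, -18.22, -17.6] rot [0.204, 0.076, -0.076]
```

>>> play_rows --targets '[{"grip": 255, "linear": [9.4, -18.3, -12], "delta_rot": [0.204, 0.076, -0.076]}, {"grip": 255, "linear": [9.4, -18.3, -12], "delta_rot": [0.204, 0.076, -0.076]}, {"grip": 255, "linear": [9.4, -18.3, -12], "delta_rot": [0.204, 0.076, -0.076]}, {"grip": 255, "linear": [9.4, -18.3, -12], "delta_rot": [0.204, 0.076, -0.076]}, {"grip": 255, "linear": [9.4, -18.3, -12], "delta_rot": [0.204, 0.076, -0.076]}, {"grip": 255, "linear": [9.4, -18.3, -12], "delta_rot": [0.204, 0.076, -0.076]}, {"grip": 255, "linear": [9.4, -18.3, -17.6], "delta_rot": [0.204, 0.076, -0.076]}, {"grip": 255, "linear": [9.4, -18.3, -17.6], "delta_rot": [0.204, 0.076, -0.076]}, {"grip": 255, "linear": [9.4, -18.3, -17.6], "delta_rot": [0.204, 0.076, -0.076]}]'

```text
time: 15.8
ee_pos: [0.4443, 0.0952, 0.1136]
tcp_rot: [-141.1, 0.2, -174.3]
wrist_force: [0.2, -0.0, -0.5]
opening: 0.0226
grasp_force: 42.8
```

```bash
python3 - <<'E'
from d import *
o=bot.get_obs();print(o["q"],o["ee_pos"],o["tcp_rot"])
delta(*pose([.444,.105,.0445],-39,5.8))
E
python3 prof.py h3.png
```

```text
[ 32.66061131   6.28677485  -9.49212742  94.14672567 -34.07494472
  33.16050952] [0.44434376 0.09516346 0.11364148] [-1.41143772e+02  1.61554861e-01 -1.74280441e+02]
lin [0.08, -0.12, -8.29] rot [-0.003, 0.003, 0.001]
t 15.8 tcp [0.444 0.095 0.114] [-141.144    0.162 -174.28 ] open 0.022611132463453438 c [0.443 0.107 0.128]
side mm/px 2.5456092508052643 strip mm/px 0.47368421052631576 phi_cam 48.21277445830696
top mm/px 3.2573109004437124 strip mm/px 0.47368421052631576 phi_cam -7.948055499514438
side neg [186 151 109  69  46  39  46  59  75  93 112 132 153 174 197 217 231 240
 240 241 242 240 229 205 160 102  66  42  36  38  40  40]
side pos [183 155 112  73  50  38  39  45  60  70  77  82  82  82  81  80  80  81
  81  81  83  85  86  86  89  93  95  97 102 104 104 104]
top neg [ 43  47  49  52  56  60  67  76  86 102 118 133 144 146 148 146 139 130
 115  99  89  81  79  81  84  84  83  78  73  73  75  75]
top pos [ 30  37  40  41  44  51  62  75  89 108 125 138 145 147 144 139 129 115
 101  93  85  84  87  89  82  72  61  48  37  30  25  24]
```

>>> play_rows --targets '[{"grip": 255, "linear": [0, -0.1, -4], "delta_rot": [0, 0, 0]}, {"grip": 255, "linear": [0, -0.1, -7], "delta_rot": [0, 0, 0]}, {"grip": 255, "linear": [0, -0.1, -7.7], "delta_rot": [0, 0, 0]}, {"grip": 255, "linear": [0, -0.1, -8.2], "delta_rot": [0, 0, 0]}, {"grip": 255, "linear": [0, -0.1, -8.3], "delta_rot": [0, 0, 0]}, {"grip": 255, "linear": [0, -0.1, -8.3], "delta_rot": [0, 0, 0]}]'

```text
time: 16.5
ee_pos: [0.4454, 0.0944, 0.0314]
tcp_rot: [-141.2, 0.3, -174.3]
wrist_force: [-0.3, 0.4, -2.1]
opening: 0.0227
grasp_force: 43.0
```

>>> play_rows --targets '[{"grip": 255, "linear": [0, 0, -0.1], "delta_rot": [0, 0, 0]}, {"grip": 255, "linear": [0, 0, -0.2], "delta_rot": [0, 0, 0]}, {"grip": 255, "linear": [0, 0, -0.2], "delta_rot": [0, 0, 0]}]'

```text
time: 16.8
ee_pos: [0.4455, 0.0943, 0.031]
tcp_rot: [-141.2, 0.4, -174.3]
wrist_force: [-6.8, 3.8, 16.1]
opening: 0.0231
grasp_force: 44.6
```

Contact made. Next I release partway.

>>> play_rows --targets '[{"grip": 140, "linear": [0, 0, 0.1], "delta_rot": [0, 0, 0]}, {"grip": 140, "linear": [0, 0, 0.1], "delta_rot": [0, 0, 0]}, {"grip": 140, "linear": [0, 0, 0.1], "delta_rot": [0, 0, 0]}]'

```text
time: 17.1
ee_pos: [0.4449, 0.0939, 0.0294]
tcp_rot: [-141.2, 0.3, -174.3]
wrist_force: [-0.4, -0.5, -0.5]
opening: 0.0387
grasp_force: 0.0
```

Run:
```python
from d import *
# retreat 7cm along tool axis at th=-39, then pose at th=+39
y=np.array([-.101,.995,0]);print("retreat",np.round(-7*(-.629*y+np.array([0,0,-.777])),1))
a=pose([.4455,.1055,.0445],-39,5.7); 
b=pose([.4455,.1055,.0445],38,5.7,off=.0177+.07); print("approach TCP",b)
delta(*b,frm=([.4455+.0044,.0943+.0438,.032+.0544],[-141.2,.3,-174.3]))
c=pose([.4455,.1055,.0445],38,5.7); print(c); delta(*c,frm=b)
```

```text
retreat [-0.4  4.4  5.4]
approach TCP (array([ 0.44013738,  0.15922654, -0.02460854]), array([ 142. ,    0. , -174.3]))
lin [-0.98, 2.11, -11.1] rot [1.333, 0.138, 0.004]
(array([0.44441769, 0.11634333, 0.03055221]), array([ 142. ,    0. , -174.3]))
lin [0.43, -4.29, 5.52] rot [0.0, 0.0, 0.0]
```

>>> play_rows --targets '[{"grip": 120, "linear": [-0.2, 2.2, 2.7], "delta_rot": [0, 0, 0]}, {"grip": 120, "linear": [-0.4, 4.4, 5.4], "delta_rot": [0, 0, 0]}, {"grip": 120, "linear": [0.4, 2, 9], "delta_rot": [1.333, 0.138, 0]}, {"grip": 120, "linear": [0.4, -2, 9], "delta_rot": [1.333, 0.138, 0]}, {"grip": 120, "linear": [0.4, -2, 9], "delta_rot": [1.333, 0.138, 0]}, {"grip": 120, "linear": [0.4, -2, 9], "delta_rot": [1.333, 0.138, 0]}, {"grip": 120, "linear": [0.4, -2, 9], "delta_rot": [1.333, 0.138, 0]}, {"grip": 120, "linear": [0.4, -2, 9], "delta_rot": [1.333, 0.138, 0]}, {"grip": 120, "linear": [0.4, -2, 9], "delta_rot": [1.333, 0.138, 0]}, {"grip": 120, "linear": [0.4, -2, 9], "delta_rot": [1.333, 0.138, 0]}]'

```text
time: 18.1
ee_pos: [0.4493, 0.0735, 0.1204]
tcp_rot: [149.8, 0.1, -174.5]
wrist_force: [0.9, 1.3, -1.0]
opening: 0.0453
grasp_force: 0.0
```

>>> play_rows --targets '[{"grip": 120, "linear": [0, 0, 0], "delta_rot": [0.15, 0.015, 0]}, {"grip": 120, "linear": [0, 0, 0], "delta_rot": [0.15, 0.015, 0]}]'

```text
time: 18.3
ee_pos: [0.4481, 0.0721, 0.1166]
tcp_rot: [141.2, -0.4, -174.6]
wrist_force: [-1.0, -0.6, -0.6]
opening: 0.0451
grasp_force: 0.0
```

```bash
python3 - <<'E'
from d import *
o=bot.get_obs();print(o["q"],o["ee_pos"],o["tcp_rot"],o["opening"])
a=pose([.4455,.1055,.0445],38,5.7,off=-.0523);b=pose([.4455,.1055,.0445],38,5.7,off=.016);print(a,b);delta(*a);delta(*b)
E
cat > bars.py <<'E'
from h import *
np.set_printoptions(precision=4,suppress=True)
def bars(box=(.33,.56,-.48,.46)):
    p=bot.camera("top");v,u=np.mgrid[0:384,0:512];P=pts(p,np.c_[u.ravel(),v.ravel()]).reshape(384,512,3)
    x,y,z=np.moveaxis(P,-1,0);br=p["color"].min(-1)
    m=(z>.04)&(z<.065)&(br>85)&(x>box[0])&(x<box[1])&(y>box[2])&(y<box[3])
    n,l=cv2.connectedComponents(m.astype(np.uint8),connectivity=4)
    for i in range(1,n):
        k=l==i
        if k.sum()>60:
            X=P[k][:,:2];c=X.mean(0);w,V=np.linalg.eigh(np.cov(X.T));a=V[:,1]*np.sign(V[0,1]);print("bar",k.sum(),c,np.degrees(np.arctan2(a[1],a[0])),np.sqrt(w*12),np.median(z[k]))
    return p
if __name__=="__main__": bars()
E
python3 bars.py
```

```text
[-12.75108068   0.60441492 -14.64546885  89.20752468  36.41924044
 -22.75736764] [0.44813477 0.07206831 0.11663977] [ 141.19072923   -0.44922794 -174.61414193] 0.04505067405983188
(array([0.44869801, 0.07346011, 0.08571296]), array([ 142. ,    0. , -174.3])) (array([0.44452164, 0.11530188, 0.03189183]), array([ 142. ,    0. , -174.3]))
lin [0.06, 0.14, -3.09] rot [-0.013, -0.009, 0.006]
lin [-0.36, 4.32, -8.47] rot [-0.013, -0.009, 0.006]
bar 220 [0.4475 0.1062] 5.239434550604165 [0.0215 0.1484] 0.054284553547201075
bar 278 [0.4334 0.2681] 5.695524519945034 [0.0228 0.1401] 0.053832024057877015
bar 274 [0.4255 0.3492] 5.459890091473382 [0.0218 0.1401] 0.05362967513526684
bar 123 [ 0.396  -0.3295] 88.01469608504952 [0.0064 0.2184] 0.0491558976083275
```

>>> play_rows --targets '[{"grip": 120, "linear": [0, 0.15, -3.1], "delta_rot": [-0.013, -0.009, 0.006]}, {"grip": 120, "linear": [-0.15, 1.7, -5], "delta_rot": [-0.013, -0.009, 0.006]}, {"grip": 120, "linear": [-0.3, 3.2, -7], "delta_rot": [-0.013, -0.009, 0.006]}, {"grip": 120, "linear": [-0.36, 4.3, -8.4], "delta_rot": [-0.013, -0.009, 0.006]}, {"grip": 120, "linear": [-0.36, 4.3, -8.4], "delta_rot": [-0.013, -0.009, 0.006]}, {"grip": 255, "linear": [-0.36, 4.3, -8.4], "delta_rot": [-0.013, -0.009, 0.006]}, {"grip": 255, "linear": [-0.36, 4.3, -8.4], "delta_rot": [-0.013, -0.009, 0.006]}, {"grip": 255, "linear": [-0.36, 4.3, -8.4], "delta_rot": [-0.013, -0.009, 0.006]}, {"grip": 255, "linear": [-0.36, 4.3, -8.4], "delta_rot": [-0.013, -0.009, 0.006]}, {"grip": 255, "linear": [-0.36, 4.3, -8.4], "delta_rot": [-0.013, -0.009, 0.006]}]'

```text
time: 19.35
ee_pos: [0.4459, 0.1166, 0.0362]
tcp_rot: [142.2, 0.4, -174.1]
wrist_force: [0.1, -1.6, 7.0]
opening: 0.0225
grasp_force: 39.4
```

>>> play_rows --targets '[{"grip": 255, "linear": [0, 0, 0], "delta_rot": [0, 0, 0]}, {"grip": 255, "linear": [0, 0, 0], "delta_rot": [0, 0, 0]}]'

```text
time: 19.55
ee_pos: [0.4459, 0.1166, 0.0362]
tcp_rot: [142.2, 0.4, -174.1]
wrist_force: [-1.4, -1.4, 7.0]
opening: 0.0226
grasp_force: 39.4
```

>>> play_rows --targets '[{"grip": 255, "linear": [0, 0, 4], "delta_rot": [0, 0, 0]}, {"grip": 255, "linear": [0, 0, 9], "delta_rot": [0, 0, 0]}, {"grip": 255, "linear": [3, -12, 41], "delta_rot": [-0.66, -0.066, 0]}, {"grip": 255, "linear": [3, -12, 41], "delta_rot": [-0.66, -0.066, 0]}, {"grip": 255, "linear": [3, -12, 41], "delta_rot": [-0.66, -0.066, 0]}, {"grip": 255, "linear": [3, -12, 41], "delta_rot": [-0.66, -0.066, 0]}, {"grip": 255, "linear": [3, -12, 41], "delta_rot": [-0.66, -0.066, 0]}, {"grip": 255, "linear": [3, -12, 41], "delta_rot": [-0.66, -0.066, 0]}, {"grip": 255, "linear": [3, -12, 41], "delta_rot": [-0.66, -0.066, 0]}, {"grip": 255, "linear": [3, -12, 41], "delta_rot": [-0.66, -0.066, 0]}]'

```text
time: 20.55
ee_pos: [0.4759, -0.0046, 0.4504]
tcp_rot: [-179.7, 0.6, -174.0]
wrist_force: [0.2, 0.3, -1.6]
opening: 0.0228
grasp_force: 40.0
```

>>> play_rows --targets '[{"grip": 255, "linear": [0, 0, 0], "delta_rot": [0, 0, 0]}, {"grip": 255, "linear": [0, 0, 0], "delta_rot": [0, 0, 0]}, {"grip": 255, "linear": [0, 0, 0], "delta_rot": [0, 0, 0]}]'

```text
time: 20.85
ee_pos: [0.4747, -0.003, 0.4436]
tcp_rot: [-179.8, -0.1, -173.9]
wrist_force: [0.2, 0.2, -2.1]
opening: 0.0226
grasp_force: 40.0
```

```bash
python3 prof.py h4.png
```

```text
t 20.85 tcp [ 0.475 -0.003  0.444] [-179.781   -0.094 -173.895] open 0.022587124927434934 c [ 0.475 -0.003  0.463]
side mm/px 2.3550547064871825 strip mm/px 0.47368421052631576 phi_cam 68.9678364978703
top mm/px 2.2991789739336568 strip mm/px 0.47368421052631576 phi_cam -3.43405096930278
side neg [ 47  60  72  81  85  89  94 100 107 114 121 129 138 144 143 133 107  77
  74 109 145 181 195 204 203 200 191 174 150 137 133 129]
side pos [142 114 106  95  86  85  90  97 102 109 117 126 133 138 133 117  90  63
  61  70  75  75  72  71  74  76  77  76  77  78  81  79]
top neg [141 141 141 141 141 141 141 141 142 141 141 141 142 141 140 140 136 123
 106  94  93  97 122 134 139 141 142 142 141 141 141 141]
top pos [75 74 73 74 76 75 73 71 75 75 71 72 72 69 71 74 72 70 69 69 69 68 69 70
 66 63 61 59 58 60 67 73]
```

View pics/h4.png

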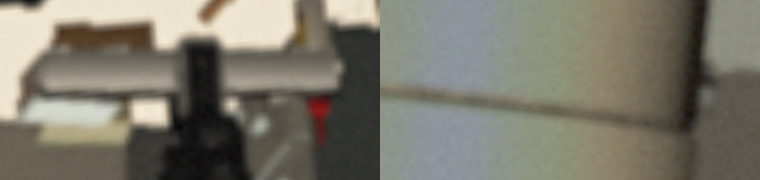

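In the strip the arm blocks the top camera, and the slot sits at the edge of the side view. I'll tilt -45° so it faces the side camera.

>>> play_rows --targets '[{"grip": 255, "linear": [-3, 12, 0], "delta_rot": [-0.78, -0.08, 0]}, {"grip": 255, "linear": [-3, 12, 0], "delta_rot": [-0.78, -0.08, 0]}, {"grip": 255, "linear": [-3, 12, 0], "delta_rot": [-0.78, -0.08, 0]}, {"grip": 255, "linear": [-3, 12, 0], "delta_rot": [-0.78, -0.08, 0]}, {"grip": 255, "linear": [-3, 12, 0], "delta_rot": [-0.78, -0.08, 0]}, {"grip": 255, "linear": [-3, 12, 0], "delta_rot": [-0.78, -0.08, 0]}, {"grip": 255, "linear": [-3, 12, 0], "delta_rot": [-0.78, -0.08, 0]}, {"grip": 255, "linear": [-3, 12, 0], "delta_rot": [-0.78, -0.08, 0]}]'

```text
time: 21.75
ee_pos: [0.4494, 0.1017, 0.4185]
tcp_rot: [-136.0, 1.0, -172.7]
wrist_force: [0.2, -0.4, -1.2]
opening: 0.0225
grasp_force: 40.1
```

```bash
python3 prof.py h5.png
```

```text
t 21.75 tcp [0.449 0.102 0.418] [-136.01     0.997 -172.721] open 0.022500713986729173 c [0.447 0.115 0.432]
side mm/px 2.104889617841154 strip mm/px 0.47368421052631576 phi_cam 63.910451683903574
top mm/px 2.427734422729316 strip mm/px 0.47368421052631576 phi_cam -11.286245811286605
side neg [199 202 208 207 193 167 130 102  94 102 113 116 102  79  71 116 181 225
 242 244 243 242 234 220 208 208 210 211 213 215 215 215]
side pos [216 217 215 205 182 143 107  91  94 103 106  95  71  65 100 161 213 239
 243 242 240 233 195 145  94  51  25  22  23  20  22  21]
top neg [ 87  88  87  87  88  89  89  89  87  84  81  78  81  97 120 141 151 156
 156 156 155 155 156 156 148 135 123 109  96  89  86  88]
top pos [ 37  38  40  42  41  39  40  41  39  36  40  48  66  92 119 141 153 155
 156 156 156 155 155 155 156 147 133 117  98  78  63  58]
```

View pics/h5.png

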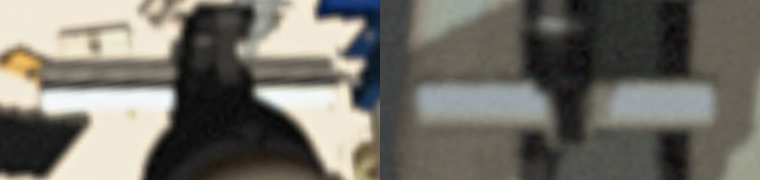

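>>> play_rows --targets '[{"grip": 255, "linear": [0, 0, 0], "delta_rot": [0, 0, 0]}, {"grip": 255, "linear": [0, 0, 0], "delta_rot": [0, 0, 0]}, {"grip": 255, "linear": [0, 0, 0], "delta_rot": [0, 0, 0]}]'

```text
time: 22.15
ee_pos: [0.45, 0.101, 0.4191]
tcp_rot: [-135.9, 1.2, -172.8]
wrist_force: [-0.4, -0.5, -2.5]
opening: 0.0222
grasp_force: 40.1
```

```bash
python3 prof.py h6.png
```

```text
t 22.15 tcp [0.45  0.101 0.419] [-135.941    1.151 -172.787] open 0.022177012364139846 c [0.448 0.114 0.433]
side mm/px 2.1060136014671995 strip mm/px 0.47368421052631576 phi_cam 63.93989608188333
top mm/px 2.425794737796749 strip mm/px 0.47368421052631576 phi_cam -11.24757017155213
side neg [200 204 209 207 198 174 139 108  95 100 109 112 101  77  67  97 161 215
 240 244 243 242 236 225 216 211 211 212 214 214 215 215]
side pos [215 217 217 210 190 156 116  93  91 100 107 101  81  63  84 142 200 232
 243 242 241 235 215 171 118  69  32  24  25  23  19  19]
top neg [ 87  87  88  89  89  88  88  88  88  85  81  79  84 101 124 144 152 156
 157 156 155 155 156 155 146 133 120 106  95  88  86  90]
top pos [ 39  40  41  37  40  42  35  37  40  38  40  50  71  98 123 143 154 157
 156 156 156 156 157 157 155 143 130 113  94  75  62  59]
```

The slot now shows as a dark line at strip rows 81–83, which gives +27° to +29° in the tool frame, so a tilted placement can cancel it. Heading to the last station with a +28° tilt.

Run:
```python
from d import *
delta(*pose([.4773,-.4031,.16],28,-1.8))
print(pose([.4773,-.4031,.16],28,-1.8),pose([.4773,-.4031,.043],28,-1.8))
```

```text
lin [2.76, -49.6, -27.44] rot [1.257, 0.077, -0.124]
(array([ 0.47756101, -0.39479445,  0.14437183]), array([152. ,   0. , 178.2])) (array([ 0.47756101, -0.39479445,  0.02737183]), array([152. ,   0. , 178.2]))
```

>>> play_rows --targets '[{"grip": 255, "linear": [2.8, -49.6, -20], "delta_rot": [1.257, 0.077, -0.124]}, {"grip": 255, "linear": [2.8, -49.6, -20], "delta_rot": [1.257, 0.077, -0.124]}, {"grip": 255, "linear": [2.8, -49.6, -20], "delta_rot": [1.257, 0.077, -0.124]}, {"grip": 255, "linear": [2.8, -49.6, -20], "delta_rot": [1.257, 0.077, -0.124]}, {"grip": 255, "linear": [2.8, -49.6, -20], "delta_rot": [1.257, 0.077, -0.124]}, {"grip": 255, "linear": [2.8, -49.6, -20], "delta_rot": [1.257, 0.077, -0.124]}, {"grip": 255, "linear": [2.8, -49.6, -20], "delta_rot": [1.257, 0.077, -0.124]}, {"grip": 255, "linear": [2.8, -49.6, -20], "delta_rot": [1.257, 0.077, -0.124]}, {"grip": 255, "linear": [2.8, -49.6, -20], "delta_rot": [1.257, 0.077, -0.124]}, {"grip": 255, "linear": [2.8, -49.6, -20], "delta_rot": [1.257, 0.077, -0.124]}]'

```text
time: 23.25
ee_pos: [0.4728, -0.323, 0.2459]
tcp_rot: [151.7, -0.1, 178.1]
wrist_force: [1.4, 0.1, -1.8]
opening: 0.0226
grasp_force: 40.1
```

>>> play_rows --targets '[{"grip": 255, "linear": [0, 0, 0], "delta_rot": [0, 0, 0]}, {"grip": 255, "linear": [0, 0, 0], "delta_rot": [0, 0, 0]}, {"grip": 255, "linear": [0, 0, 0], "delta_rot": [0, 0, 0]}]'

```text
time: 23.55
ee_pos: [0.474, -0.3192, 0.2495]
tcp_rot: [152.1, 0.1, 178.3]
wrist_force: [-0.6, -0.1, -0.7]
opening: 0.0226
grasp_force: 40.1
```

```bash
python3 - <<'E'
from d import *
delta(*pose([.4773,-.4031,.16],28,-1.8));delta(*pose([.4773,-.4031,.043],28,-1.8))
E
python3 prof.py h7.png
```

```text
lin [0.36, -7.56, -10.51] rot [0.002, 0.001, -0.001]
lin [0.36, -7.56, -22.21] rot [0.002, 0.001, -0.001]
t 23.55 tcp [ 0.474 -0.319  0.249] [152.1     0.067 178.284] open 0.022596169677755157 c [ 0.474 -0.328  0.266]
side mm/px 3.2822065044375064 strip mm/px 0.47368421052631576 phi_cam 65.46149469891276
top mm/px 2.946210776275397 strip mm/px 0.47368421052631576 phi_cam 15.4139643574848
side neg [ 49  62  74  84  91  97 103 109 115 123 131 139 145 150 152 148 142 128
 108  85  64  46  31  25  33  52  82 117 152 179 200 210]
side pos [186 167 143 117 102 100 104 117 133 150 170 188 207 222 227 227 216 200
 185 176 179 192 205 210 213 213 213 214 214 213 208 195]
top neg [ 89  89  87  84  81  77  75  79  83  90  95 100 100  97  89  76  66  59
  59  67  78  90  99 108 113 115 120 121 122 124 123 121]
top pos [119 115 111 105  99  91  98 108 122 136 145 153 143 132 113  95  93  91
 105 117 114 109  96  85  75  69  68  68  70  72  72  72]
```

Seen from the top, the slot is within about 6° of straight up. I'll add 5° of tilt and descend.

Run:
```python
from d import *
delta(*pose([.4773,-.4031,.1],33,-1.8));delta(*pose([.4773,-.4031,.044],33,-1.8))
```

```text
lin [0.34, -7.5, -16.57] rot [0.091, 0.001, -0.003]
lin [0.34, -7.5, -22.17] rot [0.091, 0.001, -0.003]
```

>>> play_rows --targets '[{"grip": 255, "linear": [0.3, -4.5, -5], "delta_rot": [0.091, 0, 0]}, {"grip": 255, "linear": [0.3, -7.5, -8], "delta_rot": [0.091, 0, 0]}, {"grip": 255, "linear": [0.3, -7.5, -12], "delta_rot": [0.091, 0, 0]}, {"grip": 255, "linear": [0.3, -7.5, -16], "delta_rot": [0.091, 0, 0]}, {"grip": 255, "linear": [0.3, -7.5, -19], "delta_rot": [0.091, 0, 0]}, {"grip": 255, "linear": [0.3, -7.5, -21], "delta_rot": [0.091, 0, 0]}, {"grip": 255, "linear": [0.3, -7.5, -22], "delta_rot": [0.091, 0, 0]}, {"grip": 255, "linear": [0.3, -7.5, -22], "delta_rot": [0.091, 0, 0]}]'

```text
time: 24.45
ee_pos: [0.478, -0.395, 0.0319]
tcp_rot: [147.1, 0.1, 178.3]
wrist_force: [-0.8, -3.7, 2.4]
opening: 0.0223
grasp_force: 40.6
```

```bash
python3 - <<'E'
from d import *
delta(*pose([.4773,-.4031,.042],33,-1.8))
E
python3 prof.py h8.png
```

```text
lin [-0.04, 0.15, -0.48] rot [0.001, 0.001, -0.002]
t 24.45 tcp [ 0.478 -0.395  0.032] [147.065   0.083 178.308] open 0.022258595320970583 c [ 0.478 -0.405  0.048]
side mm/px 3.7075663030688326 strip mm/px 0.47368421052631576 phi_cam 58.80590994240078
top mm/px 3.5881869245249103 strip mm/px 0.47368421052631576 phi_cam 16.135384342018117
side neg [ 82  82  85  87  92  98 105 112 120 128 135 142 148 151 149 143 134 122
 112 106 105 108 112 117 120 120 121 121 122 122 121 122]
side pos [113 107 101  96  95 102 113 126 144 161 179 199 214 225 229 223 213 193
 163 136 120 113 113 115 115 114 114 114 116 117 119 119]
top neg [ 64  64  65  66  68  71  73  80  85  91  98 101 100 100  93  86  79  71
  65  68  69  68  67  65  68  70  72  76  84  96 107 110]
top pos [111 108 102  94  92  88  94 106 117 129 142 148 149 145 135 125 114 102
  97  95  95  98 101 104 107 110 112 115 120 123 127 128]
```

>>> play_rows --targets '[{"grip": 255, "linear": [0, -0.1, -0.1], "delta_rot": [0, 0, 0]}, {"grip": 255, "linear": [0, -0.15, -0.1], "delta_rot": [0, 0, 0]}, {"grip": 255, "linear": [0, -0.15, -0.1], "delta_rot": [0, 0, 0]}]'

```text
time: 24.85
ee_pos: [0.478, -0.3953, 0.0316]
tcp_rot: [146.9, 0.0, 178.3]
wrist_force: [-2.8, 3.3, 14.2]
opening: 0.0225
grasp_force: 41.3
```

>>> play_rows --targets '[{"grip": 255, "linear": [0, 0, 0.08], "delta_rot": [0, 0, 0]}, {"grip": 200, "linear": [0, 0, 0.08], "delta_rot": [0, 0, 0]}, {"grip": 150, "linear": [0, 0, 0.08], "delta_rot": [0, 0, 0]}, {"grip": 130, "linear": [0, 0, 0.08], "delta_rot": [0, 0, 0]}, {"grip": 130, "linear": [0, 0, 0.08], "delta_rot": [0, 0, 0]}, {"grip": 120, "linear": [0, -1, 1.5], "delta_rot": [0, 0, 0]}, {"grip": 120, "linear": [0, -2.5, 3.9], "delta_rot": [0, 0, 0]}, {"grip": 120, "linear": [0, -3.8, 5.9], "delta_rot": [0, 0, 0]}, {"grip": 120, "linear": [0, -3.8, 9.9], "delta_rot": [0, 0, 0]}, {"grip": 120, "linear": [-4, 1, 14.9], "delta_rot": [0, 0, 0]}]'

```text
time: 25.85
ee_pos: [0.4544, -0.4077, 0.1542]
tcp_rot: [146.8, -0.2, 178.2]
wrist_force: [0.4, 0.2, 0.7]
opening: 0.0449
grasp_force: 0.0
```

>>> play_rows --targets '[{"grip": 60, "linear": [-2, 40, 3], "delta_rot": [-0.576, 0, 0.13]}, {"grip": 60, "linear": [-2, 40, 3], "delta_rot": [-0.576, 0, 0.13]}, {"grip": 60, "linear": [-2, 40, 3], "delta_rot": [-0.576, 0, 0.13]}, {"grip": 60, "linear": [-2, 40, 3], "delta_rot": [-0.576, 0, 0.13]}, {"grip": 60, "linear": [-2, 40, 3], "delta_rot": [-0.576, 0, 0.13]}, {"grip": 60, "linear": [-2, 40, 3], "delta_rot": [-0.576, 0, 0.13]}, {"grip": 60, "linear": [-2, 40, 3], "delta_rot": [-0.576, 0, 0.13]}, {"grip": 60, "linear": [-2, 40, 3], "delta_rot": [-0.576, 0, 0.13]}, {"grip": 60, "linear": [-2, 40, 3], "delta_rot": [-0.576, 0, 0.13]}, {"grip": 60, "linear": [-2, 40, 3], "delta_rot": [-0.576, 0, 0.13]}]'

```text
time: 26.85
ee_pos: [0.4315, -0.0002, 0.1882]
tcp_rot: [179.7, -1.2, -174.2]
wrist_force: [-0.2, -1.0, -0.6]
opening: 0.0655
grasp_force: 0.0
```

```bash
cat > bedlook.py <<'E'
import sys
from look import *
from bars import bars
def slot(c,ax,cam="top",n=4):
    "slot angle phi (deg, + toward +y) of a resting bar: grey profile across the bar averaged over n pictures"
    acc=[]
    for _ in range(n):
        p=bot.camera(cam);t=np.linspace(-.058,.058,117);w=np.linspace(-.022,.022,89)
        ax=np.array(ax)/np.linalg.norm(ax);yv=np.cross([0,0,1],ax);yv/=np.linalg.norm(yv)
        cp=np.linalg.inv(p["world_to_cam"])[:3,3];d=cp-c;d=d-(d@ax)*ax;d/=np.linalg.norm(d);e=np.cross(d,ax)
        if e[1]<0:e=-e
        X=(np.array(c)+t[:,None,None]*ax+w[None,:,None]*e).reshape(-1,3)
        uv=proj(p,X).reshape(117,89,2).astype(np.float32)
        g=cv2.remap(p["color"],uv[...,0],uv[...,1],cv2.INTER_LINEAR).min(-1).astype(float);acc.append(np.median(g,axis=0))
    ph=np.degrees(np.arctan2(d@yv,d[2]));g=np.mean(acc,axis=0)
    print("phi_cam %.1f"%ph,"profile -22..22mm step 1:",g[::2].astype(int));return ph,w,g
if __name__=="__main__":
    a=np.radians(-1.8);slot([.4773,-.4031,.042],[np.cos(a),np.sin(a),0])
E
python3 bars.py; python3 bedlook.py; python3 -c "
from h import *
p=bot.camera('top');save(p,'b1.png',(285,180,385,250),7)
print(bot.get_obs()['ee_pos'],bot.get_obs()['tcp_rot'])"
```

```text
bar 272 [ 0.4736 -0.4005] -2.4027355790974525 [0.022  0.1387] 0.050977529684725575
bar 280 [0.4336 0.2682] 5.734255054518787 [0.0233 0.14  ] 0.053824217667588936
bar 274 [0.4257 0.3492] 5.360494773393477 [0.0219 0.1405] 0.05379523754177351
bar 172 [ 0.3971 -0.2893] 88.27492313236924 [0.0065 0.3066] 0.04907810804722734
phi_cam 16.0 profile -22..22mm step 1: [144 144 144 143 142 141 139 136 132 129 123 117 111 105  99  94  90  95
 100 105 113 121 128 133 136 139 140 134 127 121 114 107  98  93  92  93
  95 100 104 107 111 115 119 124 130]
[ 0.43195809 -0.00534609  0.18724019] [ 179.78158977   -1.28377252 -174.60256024]
```

View pics/b1.png

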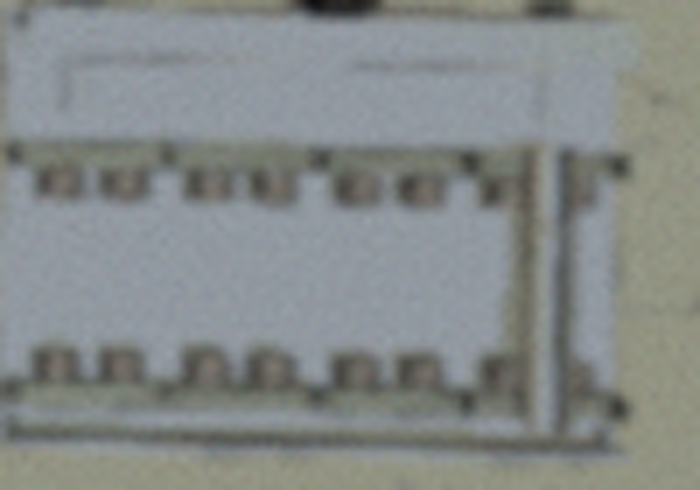

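The bar is seated, with the slot dark at x≈565 in the crop and the +y shaded edge at x≈530. To measure its angle I need a shading reference, so I'll take profiles of the bars still in the rack, whose slots are hidden.

Run:
```python
from bedlook import *
a=np.radians(5.7);ax=[np.cos(a),np.sin(a),0]
for cam in("top","side"):
    print(cam)
    for c in([.4337,.269,.044],[.4257,.3505,.044]): slot(c,ax,cam)
    a2=np.radians(-1.8);slot([.4773,-.4031,.042],[np.cos(a2),np.sin(a2),0],cam)
```

```text
top
phi_cam -14.6 profile -22..22mm step 1: [ 56  52  49  45  42  41  41  43  47  54  62  71  82  92 102 112 122 130
 138 142 143 144 145 145 145 145 146 146 145 143 140 135 127 117 106  96
  87  78  72  70  69  68  67  67  68]
phi_cam -18.1 profile -22..22mm step 1: [ 49  47  44  41  39  38  37  39  42  47  55  64  74  85  95 105 115 123
 131 138 142 144 145 145 145 145 146 146 145 144 142 138 132 123 112 101
  91  81  72  68  65  63  62  62  62]
phi_cam 16.0 profile -22..22mm step 1: [144 144 144 144 143 141 139 136 133 128 123 117 111 105  99  94  90  95
 100 104 112 120 128 133 137 139 140 133 127 120 113 107  99  94  93  94
  95 101 105 107 111 115 119 124 130]
side
phi_cam 37.8 profile -22..22mm step 1: [ 88  89  89  89  88  87  86  87  90 101 118 147 180 209 230 240 242 242
 241 240 240 240 240 240 237 231 220 202 179 148 114  81  59  52  57  64
  69  66  61  56  53  51  51  52  52]
phi_cam 33.7 profile -22..22mm step 1: [ 94  93  94  93  93  93  92  91  93  98 114 140 172 204 227 238 241 241
 240 240 240 240 240 240 238 232 225 217 206 193 178 162 144 126 107  88
  71  60  54  52  52  53  53  53  54]
phi_cam 58.6 profile -22..22mm step 1: [214 214 214 213 212 210 205 199 193 186 180 175 180 187 197 208 218 226
 232 235 234 229 221 211 198 184 169 154 141 129 122 117 117 120 127 135
 147 159 171 182 188 191 193 188 185]
```

```bash
cat > sfit.py <<'E'
from bedlook import *
from scipy.optimize import least_squares
from scipy.ndimage import gaussian_filter1d
r=12.;W=np.arange(-30,30,.1)
def model(q,ph,slot=True):
    c0,sig,a,b,pL,bl,br,sh,shw,s,dv=q
    u=(W-c0)/r;ins=np.abs(u)<1;phi=ph+np.degrees(np.arcsin(np.clip(u,-1,1)))
    I=np.where(ins,np.minimum(145,a+b*np.maximum(0,np.cos(np.radians(phi-pL)))),np.where(u<0,br,np.where(W-c0<r+abs(shw),sh,bl)))
    if slot: 
        f=np.clip((12.-np.abs(phi-s))/1.+.5,0,1);I=np.where(ins,I*(1-f)+f*dv,I)
    return gaussian_filter1d(I,sig/.1)
def fit(ph,w,g,slot=True,prior=None):
    w=w*1000;best=None
    for s0 in((-40,-20,-5,10,25,40) if slot else(200,)):
        x0=np.array([0,1.5,60,100,0,g[-3],g[3],80,3,s0,50.])
        sc=np.array([1.,.3,30,50,30,20,20,30,5,200,20])   # loose priors
        f=lambda q:np.r_[np.interp(w,W,model(q,ph,slot))-g,(q-x0)/sc*2]
        o=least_squares(f,x0)
        if best is None or o.cost<best.cost:best=o
    print("fit c0 %.2f sig %.2f a %.0f b %.0f pL %.0f bl %.0f br %.0f sh %.0f shw %.1f SLOT %.1f dv %.0f cost %.0f"%(*best.x,best.cost));return best.x
if __name__=="__main__":
    a=np.radians(5.7);ax=[np.cos(a),np.sin(a),0]
    for c in([.4337,.269,.044],[.4257,.3505,.044]): fit(*slot(c,ax),slot=False)
    a=np.radians(-1.8);fit(*slot([.4773,-.4031,.042],[np.cos(a),np.sin(a),0]))
E
python3 sfit.py|grep fit
```

```text
fit c0 -0.60 sig 1.92 a 52 b 113 pL 8 bl 68 br 46 sh 93 shw 3.0 SLOT 200.0 dv 50 cost 234
fit c0 -0.10 sig 1.74 a 54 b 106 pL 6 bl 63 br 42 sh 97 shw 3.0 SLOT 200.0 dv 50 cost 172
fit c0 -0.30 sig 3.15 a 44 b 116 pL 12 bl 123 br 144 sh 67 shw 3.0 SLOT -8.5 dv 55 cost 173
```

A's slot fits at about -8.5°, which I can trim later. Next is bar B, whose slot is near +90° (the dark lower edge in the side view).

Run:
```python
from d import *
delta(*pose([.4337,.2695,.0435],0,5.7)); a=pose([.4337,.2695,.1235],0,5.7); delta(*a)
b=pose([.445,.1045,.15],40,5.7);print(b);delta(*b,frm=([.4337,.2695,.12],[180,0,-174.3]))
```

```text
lin [0.18, 27.38, -16.16] rot [-0.002, -0.022, 0.004]
lin [0.18, 27.38, -8.16] rot [-0.002, -0.022, 0.004]
(array([0.44387001, 0.11582109, 0.13644101]), array([ 140. ,    0. , -174.3]))
lin [1.02, -15.37, 1.64] rot [0.695, 0.069, 0.0]
```

>>> play_rows --targets '[{"grip": 60, "linear": [0.2, 27.4, -7], "delta_rot": [0, -0.022, 0.004]}, {"grip": 60, "linear": [0.2, 27.4, -7], "delta_rot": [0, -0.022, 0.004]}, {"grip": 60, "linear": [0.2, 27.4, -7], "delta_rot": [0, -0.022, 0.004]}, {"grip": 60, "linear": [0.2, 27.4, -7], "delta_rot": [0, -0.022, 0.004]}, {"grip": 60, "linear": [0.2, 27.4, -7], "delta_rot": [0, -0.022, 0.004]}, {"grip": 60, "linear": [0.2, 27.4, -7], "delta_rot": [0, -0.022, 0.004]}, {"grip": 60, "linear": [0.2, 27.4, -7], "delta_rot": [0, -0.022, 0.004]}, {"grip": 60, "linear": [0.2, 27.4, -10], "delta_rot": [0, -0.022, 0.004]}, {"grip": 60, "linear": [0.2, 27.4, -13.5], "delta_rot": [0, -0.022, 0.004]}, {"grip": 60, "linear": [0.2, 27.4, -16.1], "delta_rot": [0, -0.022, 0.004]}]'

```text
time: 29.95
ee_pos: [0.4336, 0.269, 0.0248]
tcp_rot: [179.9, -0.1, -174.3]
wrist_force: [1.0, -0.2, -0.5]
opening: 0.0656
grasp_force: 0.0
```

>>> play_rows --targets '[{"grip": 60, "linear": [0, 0, 0], "delta_rot": [0, 0, 0]}, {"grip": 60, "linear": [0, 0, 0], "delta_rot": [0, 0, 0]}, {"grip": 255, "linear": [0, 0, 0], "delta_rot": [0, 0, 0]}, {"grip": 255, "linear": [0, 0, 0], "delta_rot": [0, 0, 0]}, {"grip": 255, "linear": [0, 0, 0], "delta_rot": [0, 0, 0]}, {"grip": 255, "linear": [0, 0, 0], "delta_rot": [0, 0, 0]}, {"grip": 255, "linear": [0, 0, 0], "delta_rot": [0, 0, 0]}]'

```text
time: 30.65
ee_pos: [0.4346, 0.2706, 0.0278]
tcp_rot: [179.8, 0.1, -174.3]
wrist_force: [-1.0, 3.3, 6.8]
opening: 0.0227
grasp_force: 39.1
```

>>> play_rows --targets '[{"grip": 255, "linear": [0, 0, 3], "delta_rot": [0, 0, 0]}, {"grip": 255, "linear": [0, 0, 8], "delta_rot": [0, 0, 0]}, {"grip": 255, "linear": [1, -15.5, 13], "delta_rot": [0.695, 0.069, 0]}, {"grip": 255, "linear": [1, -15.5, 13], "delta_rot": [0.695, 0.069, 0]}, {"grip": 255, "linear": [1, -15.5, 13], "delta_rot": [0.695, 0.069, 0]}, {"grip": 255, "linear": [1, -15.5, 13], "delta_rot": [0.695, 0.069, 0]}, {"grip": 255, "linear": [1, -15.5, 13], "delta_rot": [0.695, 0.069, 0]}, {"grip": 255, "linear": [1, -15.5, 13], "delta_rot": [0.695, 0.069, 0]}, {"grip": 255, "linear": [1, -15.5, 13], "delta_rot": [0.695, 0.069, 0]}]'

```text
time: 31.55
ee_pos: [0.4438, 0.1138, 0.1553]
tcp_rot: [140.0, -0.1, -174.4]
wrist_force: [0.7, 0.2, -1.7]
opening: 0.0226
grasp_force: 40.1
```

>>> play_rows --targets '[{"grip": 255, "linear": [0, 0, 0], "delta_rot": [0, 0, 0]}, {"grip": 255, "linear": [0, 0, 0], "delta_rot": [0, 0, 0]}]'

```text
time: 31.75
ee_pos: [0.4438, 0.1158, 0.1569]
tcp_rot: [140.0, 0.1, -174.1]
wrist_force: [0.2, 0.2, -2.4]
opening: 0.0229
grasp_force: 40.1
```

Run:
```python
from d import *
from bedlook import slot
o=bot.get_obs();R=Rn.from_euler("xyz",o["tcp_rot"],degrees=True).as_matrix();c=o["ee_pos"]-R[:,2]*.016;print(o["ee_pos"],o["tcp_rot"],c,o["opening"])
slot(c,-R[:,0],"side");slot(c,-R[:,0],"top")
delta(*pose([.445,.1050,.0445],40,5.7,off=.016))
```

```text
[0.4438 0.1158 0.1569] [ 140.007     0.0862 -174.1211] [0.4448 0.1056 0.1692] 0.022914759262984755
phi_cam 50.1 profile -22..22mm step 1: [124 122 123 124 124 124 126 130 143 164 188 211 230 238 241 235 223 200
 167 135 112 104 113 128 144 156 157 152 144 133 122 108  96  84  70  56
  45  35  29  26  26  26  26  26  25]
phi_cam -8.2 profile -22..22mm step 1: [ 37  37  38  38  39  43  49  57  68  80  90  99 108 117 125 132 139 143
 145 145 145 144 142 139 133 124 115 104  94  84  75  66  61  60  58  56
  54  51  49  51  54  57  60  62  63]
lin [0.01, 0.03, -12.42] rot [-0.002, 0.0, -0.001]
```

>>> play_rows --targets '[{"grip": 255, "linear": [0, 0, -4], "delta_rot": [0, 0, 0]}, {"grip": 255, "linear": [0, 0, -8], "delta_rot": [0, 0, 0]}, {"grip": 255, "linear": [0, 0, -11], "delta_rot": [0, 0, 0]}, {"grip": 255, "linear": [0, 0, -12], "delta_rot": [0, 0, 0]}, {"grip": 255, "linear": [0, 0, -12.4], "delta_rot": [0, 0, 0]}, {"grip": 255, "linear": [0, 0, -12.4], "delta_rot": [0, 0, 0]}]'

```text
time: 32.75
ee_pos: [0.4442, 0.1149, 0.0335]
tcp_rot: [139.8, 0.1, -174.3]
wrist_force: [0.4, 0.1, -1.8]
opening: 0.0227
grasp_force: 40.2
```

>>> play_rows --targets '[{"grip": 255, "linear": [0, 0, -0.1], "delta_rot": [0, 0, 0]}, {"grip": 255, "linear": [0, 0, -0.1], "delta_rot": [0, 0, 0]}]'

```text
time: 32.95
ee_pos: [0.4448, 0.1148, 0.0333]
tcp_rot: [139.8, 0.2, -174.3]
wrist_force: [-2.9, 0.8, 4.4]
opening: 0.0226
grasp_force: 40.7
```

>>> play_rows --targets '[{"grip": 200, "linear": [0, 0, 0.05], "delta_rot": [0, 0, 0]}, {"grip": 150, "linear": [0, 0, 0.05], "delta_rot": [0, 0, 0]}, {"grip": 150, "linear": [0, 0, 0.05], "delta_rot": [0, 0, 0]}, {"grip": 150, "linear": [0, 0, 0.05], "delta_rot": [0, 0, 0]}, {"grip": 150, "linear": [0.2, -2.2, 2.7], "delta_rot": [0, 0, 0]}, {"grip": 150, "linear": [0.4, -4.5, 5.4], "delta_rot": [0, 0, 0]}, {"grip": 150, "linear": [0.1, -2, 9], "delta_rot": [-1.39, -0.139, 0]}, {"grip": 150, "linear": [-0.3, 2.4, 9], "delta_rot": [-1.39, -0.139, 0]}, {"grip": 150, "linear": [-0.3, 2.4, 9], "delta_rot": [-1.39, -0.139, 0]}, {"grip": 150, "linear": [-0.3, 2.4, 9], "delta_rot": [-1.39, -0.139, 0]}]'

```text
time: 33.95
ee_pos: [0.4416, 0.1391, 0.1231]
tcp_rot: [173.5, 0.2, -174.2]
wrist_force: [-0.6, -0.3, -0.8]
opening: 0.0348
grasp_force: 0.0
```

>>> play_rows --targets '[{"grip": 150, "linear": [0, 0, 0], "delta_rot": [-0.9, -0.09, 0]}, {"grip": 150, "linear": [0, 0, 0], "delta_rot": [-0.9, -0.09, 0]}, {"grip": 150, "linear": [0, 0, 0], "delta_rot": [-0.9, -0.09, 0]}, {"grip": 150, "linear": [0, 0, 0], "delta_rot": [-0.9, -0.09, 0]}, {"grip": 150, "linear": [0, 0, 0], "delta_rot": [-0.9, -0.09, 0]}, {"grip": 150, "linear": [0, 0, 0], "delta_rot": [-0.9, -0.09, 0]}]'

```text
time: 34.55
ee_pos: [0.4416, 0.1396, 0.1224]
tcp_rot: [-135.0, 0.1, -174.2]
wrist_force: [1.0, -0.7, -0.4]
opening: 0.0349
grasp_force: 0.0
```

Run:
```python
from d import *
from bars import bars
o=bot.get_obs();print(o["ee_pos"],o["tcp_rot"],o["opening"]);bars((.33,.56,.02,.46))
delta(*pose([.445,.105,.0445],-40,5.7,off=-.04));delta(*pose([.445,.105,.0445],-40,5.7,off=.0145))
```

```text
[0.4416 0.1396 0.1224] [-134.9607    0.0588 -174.2329] 0.03488113621490454
bar 270 [0.4442 0.1044] 5.789287118590074 [0.0224 0.1406] 0.05385559057608902
lin [0.22, -0.91, -4.21] rot [0.102, 0.003, -0.003]
lin [0.57, -4.4, -8.39] rot [0.102, 0.003, -0.003]
```

>>> play_rows --targets '[{"grip": 150, "linear": [0.2, -0.9, -4.2], "delta_rot": [0.09, 0.009, 0]}, {"grip": 150, "linear": [0.2, -0.9, -4.2], "delta_rot": [0.09, 0.009, 0]}, {"grip": 150, "linear": [0.3, -2.1, -5.6], "delta_rot": [0.09, 0.009, 0]}, {"grip": 150, "linear": [0.5, -3.3, -7], "delta_rot": [0.09, 0.009, 0]}, {"grip": 150, "linear": [0.55, -4.3, -8.3], "delta_rot": [0.09, 0.009, 0]}, {"grip": 150, "linear": [0.55, -4.3, -8.3], "delta_rot": [0.09, 0.009, 0]}, {"grip": 150, "linear": [0.55, -4.3, -8.3], "delta_rot": [0.09, 0.009, 0]}]'

```text
time: 35.3
ee_pos: [0.4466, 0.0957, 0.0399]
tcp_rot: [-140.4, -0.1, -174.4]
wrist_force: [-0.5, 0.8, 0.2]
opening: 0.0352
grasp_force: 0.4
```

>>> play_rows --targets '[{"grip": 255, "linear": [0, 0, 0], "delta_rot": [0, 0, 0]}, {"grip": 255, "linear": [0, 0, 0], "delta_rot": [0, 0, 0]}, {"grip": 255, "linear": [0, 0, 0], "delta_rot": [0, 0, 0]}, {"grip": 255, "linear": [0, 0, 0], "delta_rot": [0, 0, 0]}]'

```text
time: 35.7
ee_pos: [0.447, 0.0963, 0.0398]
tcp_rot: [-140.4, -0.0, -174.3]
wrist_force: [-2.1, 2.6, 7.8]
opening: 0.0226
grasp_force: 39.2
```

```bash
python3 -c "
from h import *
p=bot.camera('top');save(p,'t2.png')
p=bot.camera('side');save(p,'s2.png')"
```

```text
(no output)
```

View pics/s2.png

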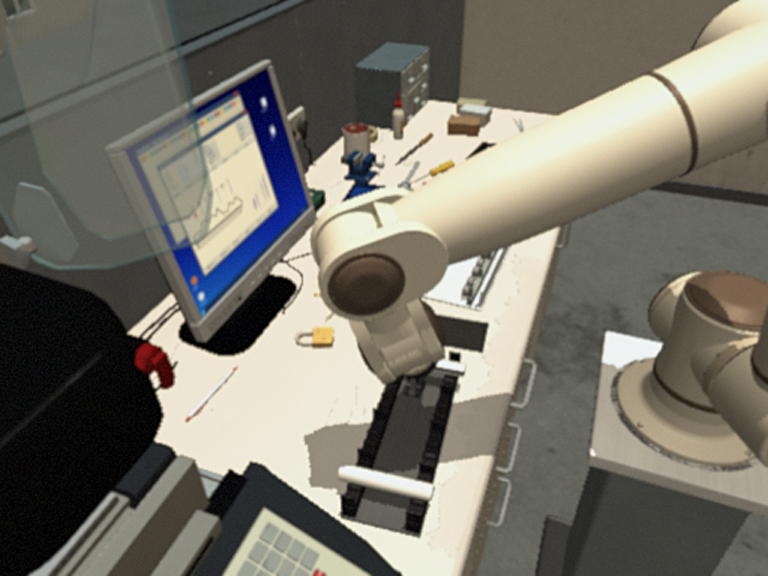

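Bar C is still in the rack at (257,322) native; it was just hidden by the arm earlier. B is gripped, so I'll move it over the first station and measure the slot.

Run:
```python
from d import *
delta(*pose([.4843,-.1783,.12],6,-1.8,off=.006))
```

```text
lin [3.73, -27.4, 7.42] rot [0.796, 0.027, -0.124]
```

>>> play_rows --targets '[{"grip": 255, "linear": [0, 0, 3], "delta_rot": [0, 0, 0]}, {"grip": 255, "linear": [0, 0, 7], "delta_rot": [0, 0, 0]}, {"grip": 255, "linear": [3.7, -27.4, 11], "delta_rot": [0.796, 0.027, -0.124]}, {"grip": 255, "linear": [3.7, -27.4, 11], "delta_rot": [0.796, 0.027, -0.124]}, {"grip": 255, "linear": [3.7, -27.4, 11], "delta_rot": [0.796, 0.027, -0.124]}, {"grip": 255, "linear": [3.7, -27.4, 11], "delta_rot": [0.796, 0.027, -0.124]}, {"grip": 255, "linear": [3.7, -27.4, 11], "delta_rot": [0.796, 0.027, -0.124]}, {"grip": 255, "linear": [3.7, -27.4, 11], "delta_rot": [0.796, 0.027, -0.124]}, {"grip": 255, "linear": [3.7, -27.4, 7.4], "delta_rot": [0.796, 0.027, -0.124]}, {"grip": 255, "linear": [3.7, -27.4, 7.4], "delta_rot": [0.796, 0.027, -0.124]}]'

```text
time: 36.8
ee_pos: [0.4816, -0.1817, 0.1087]
tcp_rot: [173.9, -0.4, 177.9]
wrist_force: [-0.8, 0.1, -2.4]
opening: 0.0229
grasp_force: 40.1
```

>>> play_rows --targets '[{"grip": 255, "linear": [0, 0, 0], "delta_rot": [0, 0, 0]}, {"grip": 255, "linear": [0, 0, 0], "delta_rot": [0, 0, 0]}]'

```text
time: 37.0
ee_pos: [0.4837, -0.1774, 0.1132]
tcp_rot: [174.0, -0.1, 178.3]
wrist_force: [-0.2, 0.6, -3.2]
opening: 0.0225
grasp_force: 40.1
```

```bash
cat > held.py <<'E'
import sys
from d import *
from sfit import *
def held(off):
    o=bot.get_obs();R=Rn.from_euler("xyz",o["tcp_rot"],degrees=True).as_matrix();c=o["ee_pos"]-R[:,2]*off;print(o["ee_pos"],o["tcp_rot"],c,o["opening"])
    fit(*slot(c,-R[:,0],"top"));slot(c,-R[:,0],"side")
if __name__=="__main__": held(float(sys.argv[1]))
E
python3 held.py .006; python3 prof.py h9.png
```

```text
[ 0.4837 -0.1774  0.1132] [174.0231  -0.0965 178.3494] [ 0.4836 -0.178   0.1192] 0.022473624652614238
phi_cam 6.4 profile -22..22mm step 1: [45 49 51 52 53 53 52 51 51 54 56 59 59 56 53 49 45 42 42 41 40 39 41 42
 44 48 54 59 63 67 71 74 78 80 82 82 82 81 78 76 74 74 74 73 73]
fit c0 -0.00 sig 2.14 a 95 b -48 pL -9 bl 74 br 51 sh 86 shw 3.0 SLOT 2.9 dv 36 cost 132
phi_cam 56.2 profile -22..22mm step 1: [160 173 188 204 217 221 222 217 201 179 156 133 111  92  88  93 101 112
 122 128 132 131 127 122 115 110 105 103 108 119 136 160 185 206 221 232
 238 241 242 242 242 241 241 241 241]
t 37.4 tcp [ 0.484 -0.178  0.113] [174.009  -0.094 178.325] open 0.022451577602274373 c [ 0.484 -0.18   0.132]
side mm/px 3.1248419746502747 strip mm/px 0.47368421052631576 phi_cam 56.68723534674668
top mm/px 3.2354184483062136 strip mm/px 0.47368421052631576 phi_cam 6.559145627688819
side neg [198 169 136 114 107 110 118 126 133 135 129 118 103  91  95 116 149 185
 212 230 233 226 209 186 163 153 154 162 183 207 225 236]
side pos [210 182 147 119 106 103 109 118 126 130 127 118 103  91  94 112 144 177
 209 231 238 242 241 235 227 213 184 158 139 123 129 133]
top neg [67 70 74 80 85 88 89 86 83 78 71 64 60 57 65 71 81 90 90 83 77 68 58 50
 42 41 40 38 36 36 35 36]
top pos [ 69  70  75  79  82  87  87  86  79  70  64  59  57  68  78  90 102 105
 106 104  99  94  88  82  83  82  83  83  83  83  83  81]
```

View pics/h9.png

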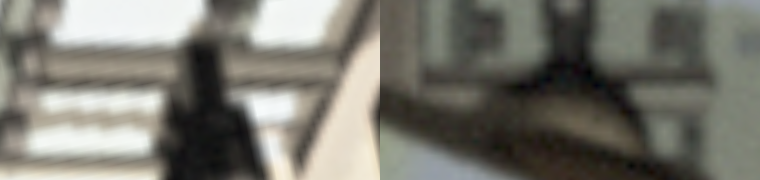

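The in-hand view is partly blocked by the arm, but the side dip suggests about +25°. I'll place with a 31° tilt, let go, then measure with a clear view.

Run:
```python
from d import *
delta(*pose([.4843,-.1785,.0435],31,-1.8,off=.007))
```

```text
lin [0.09, 0.32, -7.5] rot [0.436, -0.015, -0.002]
```

>>> play_rows --targets '[{"grip": 255, "linear": [0.1, 0.3, 0], "delta_rot": [0.436, -0.015, 0]}, {"grip": 255, "linear": [0.1, 0.3, -1], "delta_rot": [0.436, -0.015, 0]}, {"grip": 255, "linear": [0.1, 0.3, -3], "delta_rot": [0.436, -0.015, 0]}, {"grip": 255, "linear": [0.1, 0.3, -5], "delta_rot": [0.436, -0.015, 0]}, {"grip": 255, "linear": [0.1, 0.3, -6.5], "delta_rot": [0.436, -0.015, 0]}, {"grip": 255, "linear": [0.1, 0.3, -7.2], "delta_rot": [0.436, -0.015, 0]}, {"grip": 255, "linear": [0.1, 0.3, -7.5], "delta_rot": [0.436, -0.015, 0]}, {"grip": 255, "linear": [0.1, 0.3, -7.5], "delta_rot": [0.436, -0.015, 0]}]'

```text
time: 38.3
ee_pos: [0.4848, -0.175, 0.0383]
tcp_rot: [149.1, 0.1, 178.4]
wrist_force: [-0.2, -0.4, -1.7]
opening: 0.0225
grasp_force: 40.3
```

>>> play_rows --targets '[{"grip": 255, "linear": [0, 0, -0.05], "delta_rot": [0, 0, 0]}, {"grip": 255, "linear": [0, 0, -0.05], "delta_rot": [0, 0, 0]}]'

```text
time: 38.5
ee_pos: [0.4849, -0.1753, 0.0379]
tcp_rot: [149.1, 0.1, 178.3]
wrist_force: [-0.4, -0.8, -2.2]
opening: 0.0225
grasp_force: 40.3
```

>>> play_rows --targets '[{"grip": 255, "linear": [0, 0, -0.05], "delta_rot": [0, 0, 0]}, {"grip": 255, "linear": [0, 0, -0.1], "delta_rot": [0, 0, 0]}, {"grip": 255, "linear": [0, 0, -0.1], "delta_rot": [0, 0, 0]}]'

```text
time: 38.8
ee_pos: [0.4847, -0.1751, 0.0363]
tcp_rot: [149.0, 0.0, 178.3]
wrist_force: [1.6, 2.1, 1.5]
opening: 0.0222
grasp_force: 40.6
```

>>> play_rows --targets '[{"grip": 255, "linear": [0, 0, -0.1], "delta_rot": [0, 0, 0]}, {"grip": 255, "linear": [0, 0, -0.1], "delta_rot": [0, 0, 0]}]'

```text
time: 39.0
ee_pos: [0.4847, -0.1745, 0.0358]
tcp_rot: [148.9, 0.0, 178.3]
wrist_force: [0.5, 6.4, 5.4]
opening: 0.0225
grasp_force: 40.9
```

>>> play_rows --targets '[{"grip": 255, "linear": [0, 0.15, 0], "delta_rot": [0, 0, 0]}, {"grip": 255, "linear": [0, 0.15, -0.1], "delta_rot": [0, 0, 0]}, {"grip": 255, "linear": [0, 0.15, -0.1], "delta_rot": [0, 0, 0]}]'

```text
time: 39.3
ee_pos: [0.4847, -0.1729, 0.0346]
tcp_rot: [148.9, 0.0, 178.3]
wrist_force: [1.0, 7.1, 6.0]
opening: 0.0221
grasp_force: 40.9
```

>>> play_rows --targets '[{"grip": 255, "linear": [0, 0.15, 0], "delta_rot": [0, 0, 0]}, {"grip": 255, "linear": [0, 0.2, 0], "delta_rot": [0, 0, 0]}, {"grip": 255, "linear": [0, 0.2, -0.05], "delta_rot": [0, 0, 0]}, {"grip": 255, "linear": [0, 0.2, -0.05], "delta_rot": [0, 0, 0]}]'

```text
time: 39.7
ee_pos: [0.4847, -0.1722, 0.034]
tcp_rot: [149.0, 0.1, 178.3]
wrist_force: [1.0, 0.5, 7.4]
opening: 0.0225
grasp_force: 41.3
```

>>> play_rows --targets '[{"grip": 255, "linear": [0, 0, 0.05], "delta_rot": [0, 0, 0]}, {"grip": 200, "linear": [0, 0, 0.05], "delta_rot": [0, 0, 0]}, {"grip": 150, "linear": [0, 0, 0.05], "delta_rot": [0, 0, 0]}, {"grip": 140, "linear": [0, 0, 0.05], "delta_rot": [0, 0, 0]}, {"grip": 140, "linear": [0, 0, 0.05], "delta_rot": [0, 0, 0]}, {"grip": 130, "linear": [0, -1, 1.7], "delta_rot": [0, 0, 0]}, {"grip": 130, "linear": [0, -2.4, 4], "delta_rot": [0, 0, 0]}, {"grip": 130, "linear": [0, -3.6, 7], "delta_rot": [0, 0, 0]}, {"grip": 130, "linear": [-1, -3, 11], "delta_rot": [0, 0, 0]}, {"grip": 130, "linear": [-5, 2, 15], "delta_rot": [0, 0, 0]}]'

```text
time: 40.7
ee_pos: [0.4487, -0.1704, 0.1709]
tcp_rot: [149.0, 0.0, 178.2]
wrist_force: [-0.3, 0.5, 0.2]
opening: 0.042
grasp_force: 0.0
```

>>> play_rows --targets '[{"grip": 60, "linear": [-1, 42, 0], "delta_rot": [-0.54, 0, 0.13]}, {"grip": 60, "linear": [-1, 42, 0], "delta_rot": [-0.54, 0, 0.13]}, {"grip": 60, "linear": [-1, 42, 0], "delta_rot": [-0.54, 0, 0.13]}, {"grip": 60, "linear": [-1, 42, 0], "delta_rot": [-0.54, 0, 0.13]}, {"grip": 60, "linear": [-1, 42, 0], "delta_rot": [-0.54, 0, 0.13]}, {"grip": 60, "linear": [-1, 42, 0], "delta_rot": [-0.54, 0, 0.13]}, {"grip": 60, "linear": [-1, 42, 0], "delta_rot": [-0.54, 0, 0.13]}, {"grip": 60, "linear": [-1, 42, 0], "delta_rot": [-0.54, 0, 0.13]}, {"grip": 60, "linear": [-1, 42, 0], "delta_rot": [-0.54, 0, 0.13]}, {"grip": 60, "linear": [-1, 42, 0], "delta_rot": [-0.54, 0, 0.13]}]'

```text
time: 41.7
ee_pos: [0.4371, 0.2555, 0.1691]
tcp_rot: [179.9, -1.1, -174.1]
wrist_force: [0.4, -0.9, -0.2]
opening: 0.0649
grasp_force: 0.0
```

```bash
python3 bars.py
cat > st.py <<'E'
import sys
from sfit import *
a=np.radians(-1.8);ax=[np.cos(a),np.sin(a),0]
S=[[.4843,-.1775,.042],[.482,-.2526,.042],[.4797,-.3278,.042],[.4773,-.4029,.042]]
for i in map(int,sys.argv[1]): print("station",i);fit(*slot(S[i],ax))
E
python3 st.py 03; python3 -c "
from d import *
o=bot.get_obs();print(o['ee_pos'],o['tcp_rot'])
delta(*pose([.4257,.3505,.0435],0,5.7))
p=bot.camera('top');save(p,'b2.png',(285,180,385,250),7)"
```

```text
bar 278 [ 0.4825 -0.1771] -2.067638686280762 [0.0231 0.1402] 0.05137723523324789
bar 280 [ 0.4749 -0.4007] -2.5525787371269915 [0.0223 0.1395] 0.050858729082764564
bar 171 [ 0.3971 -0.2887] 88.25650487179006 [0.0064 0.3055] 0.049164230857248414
station 0
phi_cam 6.0 profile -22..22mm step 1: [148 147 147 146 144 142 140 138 135 135 135 135 134 133 131 128 124 118
 112 107 106 106 108 114 121 128 132 132 131 129 124 119 113 112 114 117
 121 128 133 137 141 144 146 147 147]
fit c0 0.20 sig 2.83 a 69 b 88 pL -3 bl 147 br 145 sh 116 shw 3.0 SLOT -3.3 dv 79 cost 136
station 3
phi_cam 16.0 profile -22..22mm step 1: [148 148 148 147 147 145 143 140 135 131 126 120 114 108 102  96  94  99
 104 109 117 126 134 138 141 143 143 137 130 123 116 109 101  97  96  98
 100 105 108 111 115 119 124 129 135]
fit c0 0.60 sig 3.29 a 109 b -17 pL -16 bl 132 br 149 sh 61 shw 3.0 SLOT 25.4 dv 184 cost 325
[0.43819904 0.25039048 0.17006333] [ 179.89406249   -1.07060082 -174.46136188]
lin [-1.25, 10.01, -14.43] rot [-0.0, -0.019, 0.003]
```

View pics/b2.png

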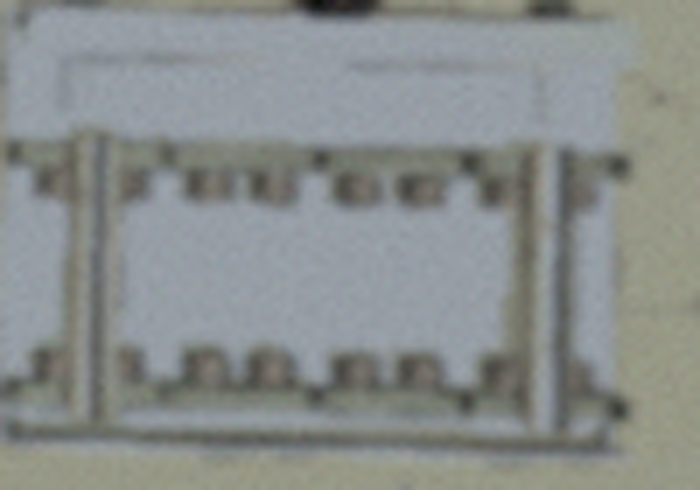

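B sits well, with its slot at column ~98 in the middle of the bar (about -3°). A's slot at ~565 is slightly toward -y and will be trimmed. Now fetching C.

>>> play_rows --targets '[{"grip": 60, "linear": [-1.25, 10.1, -3], "delta_rot": [0, -0.019, 0.003]}, {"grip": 60, "linear": [-1.25, 10.1, -3], "delta_rot": [0, -0.019, 0.003]}, {"grip": 60, "linear": [-1.25, 10.1, -5], "delta_rot": [0, -0.019, 0.003]}, {"grip": 60, "linear": [-1.25, 10.1, -9], "delta_rot": [0, -0.019, 0.003]}, {"grip": 60, "linear": [-1.25, 10.1, -12.5], "delta_rot": [0, -0.019, 0.003]}, {"grip": 60, "linear": [-1.25, 10.1, -14.4], "delta_rot": [0, -0.019, 0.003]}, {"grip": 60, "linear": [-1.25, 10.1, -14.4], "delta_rot": [0, -0.019, 0.003]}, {"grip": 255, "linear": [-1.25, 10.1, -14.4], "delta_rot": [0, -0.019, 0.003]}, {"grip": 255, "linear": [-1.25, 10.1, -14.4], "delta_rot": [0, -0.019, 0.003]}, {"grip": 255, "linear": [-1.25, 10.1, -14.4], "delta_rot": [0, -0.019, 0.003]}]'

```text
time: 43.2
ee_pos: [0.4263, 0.3524, 0.0276]
tcp_rot: [180.0, 0.1, -174.2]
wrist_force: [-0.3, -10.2, 11.2]
opening: 0.0228
grasp_force: 40.4
```

>>> play_rows --targets '[{"grip": 255, "linear": [0, 0, 0], "delta_rot": [0, 0, 0]}, {"grip": 255, "linear": [0, 0, 0], "delta_rot": [0, 0, 0]}, {"grip": 255, "linear": [0, 0, 0], "delta_rot": [0, 0, 0]}]'

```text
time: 43.5
ee_pos: [0.4264, 0.3523, 0.0277]
tcp_rot: [180.0, 0.1, -174.2]
wrist_force: [-0.4, -4.3, 5.1]
opening: 0.0226
grasp_force: 38.9
```

>>> play_rows --targets '[{"grip": 255, "linear": [0, 0, 3], "delta_rot": [0, 0, 0]}, {"grip": 255, "linear": [0, 0, 8], "delta_rot": [0, 0, 0]}, {"grip": 255, "linear": [1.7, -23.7, 13], "delta_rot": [0.695, 0.07, 0]}, {"grip": 255, "linear": [1.7, -23.7, 13], "delta_rot": [0.695, 0.07, 0]}, {"grip": 255, "linear": [1.7, -23.7, 13], "delta_rot": [0.695, 0.07, 0]}, {"grip": 255, "linear": [1.7, -23.7, 13], "delta_rot": [0.695, 0.07, 0]}, {"grip": 255, "linear": [1.7, -23.7, 13], "delta_rot": [0.695, 0.07, 0]}, {"grip": 255, "linear": [1.7, -23.7, 13], "delta_rot": [0.695, 0.07, 0]}, {"grip": 255, "linear": [1.7, -23.7, 13], "delta_rot": [0.695, 0.07, 0]}, {"grip": 255, "linear": [1.7, -23.7, 13], "delta_rot": [0.695, 0.07, 0]}]'

```text
time: 44.5
ee_pos: [0.443, 0.1145, 0.1562]
tcp_rot: [140.0, 0.0, -174.3]
wrist_force: [0.2, 0.0, -1.5]
opening: 0.0228
grasp_force: 40.2
```

>>> play_rows --targets '[{"grip": 255, "linear": [0, 0, 0], "delta_rot": [0, 0, 0]}, {"grip": 255, "linear": [0, 0, 0], "delta_rot": [0, 0, 0]}]'

```text
time: 44.7
ee_pos: [0.4422, 0.1164, 0.1562]
tcp_rot: [140.0, 0.1, -174.1]
wrist_force: [-0.8, 0.4, -2.2]
opening: 0.0228
grasp_force: 40.2
```

```bash
python3 held.py .016
```

```text
[0.4422 0.1164 0.1562] [ 140.023     0.0743 -174.0784] [0.4432 0.1062 0.1685] 0.02282843868805235
phi_cam -8.2 profile -22..22mm step 1: [ 37  37  38  38  40  43  46  54  64  73  84  94 105 114 123 131 138 141
 143 144 144 144 144 144 144 144 144 143 139 131 121 111 101  91  82  74
  65  58  53  49  48  51  55  58  61]
fit c0 -2.40 sig 2.08 a 69 b 79 pL 14 bl 54 br 39 sh 90 shw 3.0 SLOT -21.3 dv 145 cost 244
phi_cam 50.0 profile -22..22mm step 1: [122 124 124 125 124 125 127 135 150 173 197 220 234 240 242 242 242 242
 242 241 236 231 222 209 196 180 165 151 139 126 116 104  93  81  68  53
  42  32  28  25  25  25  25  25  25]
```

No slot in view for C, so it lies between 165° and 265°. I'll tilt to -40° and look, then place and regrasp from there, since the turn is needed anyway.

>>> play_rows --targets '[{"grip": 255, "linear": [0.2, -2, 0], "delta_rot": [-1.39, -0.139, 0]}, {"grip": 255, "linear": [0.2, -2, 0], "delta_rot": [-1.39, -0.139, 0]}, {"grip": 255, "linear": [0.2, -2, 0], "delta_rot": [-1.39, -0.139, 0]}, {"grip": 255, "linear": [0.2, -2, 0], "delta_rot": [-1.39, -0.139, 0]}, {"grip": 255, "linear": [0.2, -2, 0], "delta_rot": [-1.39, -0.139, 0]}, {"grip": 255, "linear": [0.2, -2, 0], "delta_rot": [-1.39, -0.139, 0]}, {"grip": 255, "linear": [0.2, -2, 0], "delta_rot": [-1.39, -0.139, 0]}, {"grip": 255, "linear": [0.2, -2, 0], "delta_rot": [-1.39, -0.139, 0]}, {"grip": 255, "linear": [0.2, -2, 0], "delta_rot": [-1.39, -0.139, 0]}, {"grip": 255, "linear": [0.2, -2, 0], "delta_rot": [-1.39, -0.139, 0]}]'

```text
time: 46.1
ee_pos: [0.444, 0.0968, 0.1544]
tcp_rot: [-139.7, -0.2, -174.1]
wrist_force: [0.2, 0.4, -2.7]
opening: 0.0224
grasp_force: 40.2
```

>>> play_rows --targets '[{"grip": 255, "linear": [0, 0, 0], "delta_rot": [0, 0, 0]}, {"grip": 255, "linear": [0, 0, 0], "delta_rot": [0, 0, 0]}]'

```text
time: 46.3
ee_pos: [0.4444, 0.0956, 0.1557]
tcp_rot: [-140.1, -0.1, -174.2]
wrist_force: [-0.3, -0.9, -1.6]
opening: 0.0228
grasp_force: 40.2
```

```bash
python3 held.py .016
python3 - <<'E'
from d import *
delta(*pose([.445,.1052,.0445],-40,5.7,off=.0155))
E
```

```text
[0.4444 0.0956 0.1557] [-140.0805   -0.1117 -174.2376] [0.4434 0.1058 0.1679] 0.02281374648422419
phi_cam -8.2 profile -22..22mm step 1: [ 43  42  42  42  41  41  41  45  49  59  70  82  95 107 118 129 137 143
 147 147 148 148 148 148 148 148 148 146 141 133 124 111 100  88  75  65
  57  51  47  44  42  42  42  42  41]
fit c0 -1.20 sig 2.06 a 30 b 135 pL 3 bl 42 br 42 sh 71 shw 3.0 SLOT -0.4 dv 151 cost 127
phi_cam 50.0 profile -22..22mm step 1: [94 94 94 93 93 92 91 90 90 91 91 90 87 87 89 90 93 92 92 91 89 87 86 83
 81 77 74 67 61 69 73 82 83 73 62 52 45 42 41 40 40 41 41 41 41]
lin [0.15, 0.03, -12.36] rot [-0.0, -0.001, -0.0]
```

>>> play_rows --targets '[{"grip": 255, "linear": [0.1, 0, -4], "delta_rot": [0, 0, 0]}, {"grip": 255, "linear": [0.1, 0, -8], "delta_rot": [0, 0, 0]}, {"grip": 255, "linear": [0.1, 0, -11], "delta_rot": [0, 0, 0]}, {"grip": 255, "linear": [0.1, 0, -12], "delta_rot": [0, 0, 0]}, {"grip": 255, "linear": [0.1, 0, -12.4], "delta_rot": [0, 0, 0]}, {"grip": 255, "linear": [0.1, 0, -12.5], "delta_rot": [0, 0, 0]}, {"grip": 255, "linear": [0.1, 0, -12.5], "delta_rot": [0, 0, 0]}]'

```text
time: 47.4
ee_pos: [0.4461, 0.0957, 0.0322]
tcp_rot: [-140.0, 0.0, -174.2]
wrist_force: [-0.7, 1.1, 0.1]
opening: 0.0225
grasp_force: 40.4
```

>>> play_rows --targets '[{"grip": 200, "linear": [0, 0, -0.05], "delta_rot": [0, 0, 0]}, {"grip": 150, "linear": [0, 0, -0.05], "delta_rot": [0, 0, 0]}, {"grip": 150, "linear": [0, 0, -0.05], "delta_rot": [0, 0, 0]}, {"grip": 150, "linear": [0, 0, -0.05], "delta_rot": [0, 0, 0]}, {"grip": 150, "linear": [-0.2, 2.2, 2.7], "delta_rot": [0, 0, 0]}, {"grip": 150, "linear": [-0.4, 4.5, 5.4], "delta_rot": [0, 0, 0]}, {"grip": 150, "linear": [0, 2, 9], "delta_rot": [1.39, 0.139, 0]}, {"grip": 150, "linear": [0.15, -1.5, 9], "delta_rot": [1.39, 0.139, 0]}, {"grip": 150, "linear": [0.15, -1.5, 9], "delta_rot": [1.39, 0.139, 0]}, {"grip": 150, "linear": [0.15, -1.5, 9], "delta_rot": [1.39, 0.139, 0]}]'

```text
time: 48.4
ee_pos: [0.4475, 0.0802, 0.1224]
tcp_rot: [-174.7, 0.2, -174.2]
wrist_force: [-0.4, 0.0, -0.2]
opening: 0.0349
grasp_force: 0.0
```

>>> play_rows --targets '[{"grip": 150, "linear": [0, 0, 0], "delta_rot": [0.8, 0.08, 0]}, {"grip": 150, "linear": [0, 0, 0], "delta_rot": [0.8, 0.08, 0]}, {"grip": 150, "linear": [0, 0, 0], "delta_rot": [0.8, 0.08, 0]}, {"grip": 150, "linear": [0, 0, 0], "delta_rot": [0.8, 0.08, 0]}, {"grip": 150, "linear": [0, 0, 0], "delta_rot": [0.8, 0.08, 0]}, {"grip": 150, "linear": [0, 0, 0], "delta_rot": [0.8, 0.08, 0]}, {"grip": 150, "linear": [0, 0, 0], "delta_rot": [0.8, 0.08, 0]}]'

```text
time: 49.1
ee_pos: [0.4467, 0.0791, 0.1194]
tcp_rot: [139.5, -0.2, -174.4]
wrist_force: [0.1, 1.0, 0.2]
opening: 0.0354
grasp_force: 0.0
```

Run:
```python
from d import *
from bars import bars
bars((.33,.56,.02,.46))
o=bot.get_obs();print(o["ee_pos"],o["tcp_rot"],o["opening"])
delta(*pose([.445,.106,.0445],42,5.7,off=-.04));delta(*pose([.445,.106,.0445],42,5.7,off=.0145))
```

```text
bar 233 [0.4451 0.106 ] 5.851001917834298 [0.0219 0.1478] 0.0537830017891372
[0.4469 0.0795 0.1201] [ 139.6344   -0.0936 -174.3027] 0.03512382678715385
lin [0.08, -0.01, -4.58] rot [0.029, 0.001, 0.0]
lin [-0.28, 3.61, -8.63] rot [0.029, 0.001, 0.0]
```

>>> play_rows --targets '[{"grip": 150, "linear": [0, 0, -4.6], "delta_rot": [0.029, 0.001, 0]}, {"grip": 150, "linear": [0, 0, -4.6], "delta_rot": [0.029, 0.001, 0]}, {"grip": 150, "linear": [-0.1, 1.2, -6], "delta_rot": [0.029, 0.001, 0]}, {"grip": 150, "linear": [-0.2, 2.4, -7.4], "delta_rot": [0.029, 0.001, 0]}, {"grip": 150, "linear": [-0.3, 3.55, -8.8], "delta_rot": [0.029, 0.001, 0]}, {"grip": 150, "linear": [-0.3, 3.55, -8.8], "delta_rot": [0.029, 0.001, 0]}, {"grip": 150, "linear": [-0.3, 3.55, -8.8], "delta_rot": [0.029, 0.001, 0]}]'

```text
time: 49.85
ee_pos: [0.4442, 0.1161, 0.0345]
tcp_rot: [138.0, 0.2, -174.1]
wrist_force: [0.7, -0.4, -0.0]
opening: 0.0353
grasp_force: 0.0
```

>>> play_rows --targets '[{"grip": 255, "linear": [0, 0, 0], "delta_rot": [0, 0, 0]}, {"grip": 255, "linear": [0, 0, 0], "delta_rot": [0, 0, 0]}, {"grip": 255, "linear": [0, 0, 0], "delta_rot": [0, 0, 0]}, {"grip": 255, "linear": [0, 0, 0], "delta_rot": [0, 0, 0]}]'

```text
time: 50.25
ee_pos: [0.4447, 0.1156, 0.0345]
tcp_rot: [137.9, 0.2, -174.3]
wrist_force: [-1.1, -0.7, 7.8]
opening: 0.0228
grasp_force: 39.0
```

>>> play_rows --targets '[{"grip": 255, "linear": [0, 0, 4], "delta_rot": [0, 0, 0]}, {"grip": 255, "linear": [0, -0.5, 8], "delta_rot": [0, 0, 0]}, {"grip": 255, "linear": [0, -2, 12], "delta_rot": [-1.43, -0.143, 0]}, {"grip": 255, "linear": [0, -2, 12], "delta_rot": [-1.43, -0.143, 0]}, {"grip": 255, "linear": [0, -2, 12], "delta_rot": [-1.43, -0.143, 0]}, {"grip": 255, "linear": [0, -2, 12], "delta_rot": [-1.43, -0.143, 0]}, {"grip": 255, "linear": [0, -2, 12], "delta_rot": [-1.43, -0.143, 0]}, {"grip": 255, "linear": [0, -2, 12], "delta_rot": [-1.43, -0.143, 0]}, {"grip": 255, "linear": [0, -2, 12], "delta_rot": [-1.43, -0.143, 0]}, {"grip": 255, "linear": [0, -2, 12], "delta_rot": [-1.43, -0.143, 0]}]'

```text
time: 51.25
ee_pos: [0.4446, 0.0959, 0.1548]
tcp_rot: [-153.0, 0.2, -174.1]
wrist_force: [0.3, -1.6, -3.4]
opening: 0.0227
grasp_force: 40.2
```

>>> play_rows --targets '[{"grip": 255, "linear": [0, 0, 0], "delta_rot": [-0.22, -0.022, 0]}, {"grip": 255, "linear": [0, 0, 0], "delta_rot": [-0.22, -0.022, 0]}, {"grip": 255, "linear": [0, 0, 0], "delta_rot": [-0.22, -0.022, 0]}, {"grip": 255, "linear": [0, 0, 0], "delta_rot": [-0.22, -0.022, 0]}]'

```text
time: 51.65
ee_pos: [0.444, 0.0959, 0.1528]
tcp_rot: [-140.8, -0.1, -174.1]
wrist_force: [0.1, -0.8, -1.4]
opening: 0.0229
grasp_force: 40.3
```

```bash
python3 held.py .014
```

```text
[0.444  0.0959 0.1528] [-140.7656   -0.1044 -174.1357] [0.4432 0.1047 0.1637] 0.022922185024077182
phi_cam -8.1 profile -22..22mm step 1: [ 41  42  42  44  46  50  57  65  75  85  96 105 115 123 130 137 141 141
 135 126 116 106  98  91  89  89  91  95  99  99  95  91  83  73  64  56
  51  48  45  44  45  44  45  44  44]
fit c0 -1.82 sig 2.92 a 61 b 94 pL -6 bl 44 br 42 sh 53 shw 3.0 SLOT 10.9 dv 51 cost 149
phi_cam 49.9 profile -22..22mm step 1: [93 92 92 90 90 90 90 91 91 87 86 86 85 86 89 90 91 89 88 86 84 82 80 77
 73 69 68 69 69 72 82 98 88 77 66 55 48 43 41 40 41 42 42 42 42]
```

C's slot is now in view, at about +8° with the tool at -39°. Placing it at -31° into station 2 should put the slot up.

Run:
```python
from d import *
a=pose([.4797,-.3278,.12],-31,-1.8,off=.0145)
delta(*a); print(a)
```

```text
lin [3.55, -43.07, -4.58] rot [0.145, 0.005, -0.133]
(array([ 0.47946542, -0.33526437,  0.10757107]), array([-149. ,    0. ,  178.2]))
```

>>> play_rows --targets '[{"grip": 255, "linear": [3.5, -43.1, 0], "delta_rot": [0.145, 0.005, -0.133]}, {"grip": 255, "linear": [3.5, -43.1, 0], "delta_rot": [0.145, 0.005, -0.133]}, {"grip": 255, "linear": [3.5, -43.1, 0], "delta_rot": [0.145, 0.005, -0.133]}, {"grip": 255, "linear": [3.5, -43.1, 0], "delta_rot": [0.145, 0.005, -0.133]}, {"grip": 255, "linear": [3.5, -43.1, 0], "delta_rot": [0.145, 0.005, -0.133]}, {"grip": 255, "linear": [3.5, -43.1, 0], "delta_rot": [0.145, 0.005, -0.133]}, {"grip": 255, "linear": [3.5, -43.1, 0], "delta_rot": [0.145, 0.005, -0.133]}, {"grip": 255, "linear": [3.5, -43.1, 0], "delta_rot": [0.145, 0.005, -0.133]}, {"grip": 255, "linear": [3.5, -43.1, 0], "delta_rot": [0.145, 0.005, -0.133]}, {"grip": 255, "linear": [3.5, -43.1, -4.6], "delta_rot": [0.145, 0.005, -0.133]}]'

```text
time: 53.05
ee_pos: [0.4812, -0.3404, 0.1132]
tcp_rot: [-148.7, 0.6, 178.0]
wrist_force: [0.3, -0.1, -2.2]
opening: 0.023
grasp_force: 40.3
```

>>> play_rows --targets '[{"grip": 255, "linear": [0, 0, 0], "delta_rot": [0, 0, 0]}, {"grip": 255, "linear": [0, 0, 0], "delta_rot": [0, 0, 0]}, {"grip": 255, "linear": [0, 0, 0], "delta_rot": [0, 0, 0]}]'

```text
time: 53.35
ee_pos: [0.4798, -0.335, 0.1091]
tcp_rot: [-148.9, 0.1, 178.3]
wrist_force: [0.2, 0.3, -1.3]
opening: 0.0226
grasp_force: 40.3
```

```bash
python3 held.py .014
python3 - <<'E'
from d import *
a=pose([.4797,-.3278,.0435],-31,-1.8,off=.0145)
delta(*a); print(a)
E
```

```text
[ 0.4798 -0.335   0.1091] [-148.906     0.0652  178.2818] [ 0.48   -0.3278  0.121 ] 0.022631157202244394
phi_cam 13.5 profile -22..22mm step 1: [112 112 115 119 124 130 134 133 129 123 120 116 112 111 112 112 108 106
 103 100 107 114 120 120 121 121 120 119 114 107  98  89  82  76  71  67
  67  69  71  76  80  83  86  89  92]
fit c0 -0.90 sig 3.43 a 68 b 78 pL -1 bl 88 br 123 sh 33 shw 3.0 SLOT -3.5 dv 68 cost 998
phi_cam 59.8 profile -22..22mm step 1: [213 214 214 214 215 214 211 209 203 194 183 171 163 155 151 160 177 194
 208 218 224 222 218 207 194 180 165 151 136 123 113 107 106 107 113 120
 129 137 143 150 160 174 187 199 207]
lin [0.03, -0.02, -7.62] rot [0.001, -0.0, -0.001]
(array([ 0.47946542, -0.33526437,  0.03107107]), array([-149. ,    0. ,  178.2]))
```

>>> play_rows --targets '[{"grip": 255, "linear": [0, 0, -3], "delta_rot": [0, 0, 0]}, {"grip": 255, "linear": [0, 0, -5.5], "delta_rot": [0, 0, 0]}, {"grip": 255, "linear": [0, 0, -7], "delta_rot": [0, 0, 0]}, {"grip": 255, "linear": [0, 0, -7.5], "delta_rot": [0, 0, 0]}, {"grip": 255, "linear": [0, 0, -7.6], "delta_rot": [0, 0, 0]}, {"grip": 255, "linear": [0, 0, -7.6], "delta_rot": [0, 0, 0]}, {"grip": 255, "linear": [0, 0, -7.6], "delta_rot": [0, 0, 0]}]'

```text
time: 54.45
ee_pos: [0.479, -0.335, 0.0319]
tcp_rot: [-148.9, -0.0, 178.3]
wrist_force: [-3.8, 5.6, 4.0]
opening: 0.0229
grasp_force: 41.1
```

>>> play_rows --targets '[{"grip": 255, "linear": [0, 0, -0.1], "delta_rot": [0, 0, 0]}, {"grip": 255, "linear": [0, 0, -0.1], "delta_rot": [0, 0, 0]}]'

```text
time: 54.65
ee_pos: [0.4791, -0.335, 0.0317]
tcp_rot: [-148.9, -0.0, 178.3]
wrist_force: [-7.2, 9.4, 11.2]
opening: 0.0228
grasp_force: 42.2
```

>>> play_rows --targets '[{"grip": 255, "linear": [-0.1, 0.15, 0.05], "delta_rot": [0, 0, 0]}, {"grip": 255, "linear": [-0.1, 0.15, 0.05], "delta_rot": [0, 0, 0]}]'

```text
time: 54.85
ee_pos: [0.4782, -0.3337, 0.031]
tcp_rot: [-148.9, -0.0, 178.2]
wrist_force: [0.1, 3.6, 0.9]
opening: 0.0223
grasp_force: 40.7
```

>>> play_rows --targets '[{"grip": 255, "linear": [0, 0.06, -0.08], "delta_rot": [0, 0, 0]}, {"grip": 255, "linear": [0, 0.06, -0.08], "delta_rot": [0, 0, 0]}]'

```text
time: 55.05
ee_pos: [0.4783, -0.3335, 0.0307]
tcp_rot: [-148.9, -0.0, 178.2]
wrist_force: [-3.6, 3.1, 6.5]
opening: 0.0223
grasp_force: 41.4
```

>>> play_rows --targets '[{"grip": 255, "linear": [0, 0, 0.05], "delta_rot": [0, 0, 0]}, {"grip": 200, "linear": [0, 0, 0.05], "delta_rot": [0, 0, 0]}, {"grip": 150, "linear": [0, 0, 0.05], "delta_rot": [0, 0, 0]}, {"grip": 140, "linear": [0, 0, 0.05], "delta_rot": [0, 0, 0]}, {"grip": 140, "linear": [0, 0, 0.05], "delta_rot": [0, 0, 0]}, {"grip": 140, "linear": [0, 1, 1.7], "delta_rot": [0, 0, 0]}, {"grip": 140, "linear": [0, 2.4, 4], "delta_rot": [0, 0, 0]}, {"grip": 140, "linear": [0, 3.6, 7], "delta_rot": [0, 0, 0]}, {"grip": 140, "linear": [-1, 6, 11], "delta_rot": [0, 0, 0]}, {"grip": 140, "linear": [-4, 10, 14], "delta_rot": [0, 0, 0]}]'

```text
time: 56.05
ee_pos: [0.4429, -0.2388, 0.1677]
tcp_rot: [-148.9, 0.1, 178.2]
wrist_force: [0.5, 0.1, 0.8]
opening: 0.0383
grasp_force: 0.0
```

>>> play_rows --targets '[{"grip": 100, "linear": [-1, 24, 2], "delta_rot": [0.54, 0, 0]}, {"grip": 100, "linear": [-1, 24, 2], "delta_rot": [0.54, 0, 0]}, {"grip": 100, "linear": [-1, 24, 2], "delta_rot": [0.54, 0, 0]}, {"grip": 100, "linear": [-1, 24, 2], "delta_rot": [0.54, 0, 0]}, {"grip": 100, "linear": [-1, 24, 2], "delta_rot": [0.54, 0, 0]}, {"grip": 100, "linear": [-1, 24, 2], "delta_rot": [0.54, 0, 0]}, {"grip": 100, "linear": [-1, 24, 2], "delta_rot": [0.54, 0, 0]}, {"grip": 100, "linear": [-1, 24, 2], "delta_rot": [0.54, 0, 0]}]'

```text
time: 56.85
ee_pos: [0.4322, 0.0007, 0.1851]
tcp_rot: [-179.9, -1.0, 178.5]
wrist_force: [-0.5, 0.2, -0.1]
opening: 0.052
grasp_force: 0.0
```

```bash
python3 bars.py;python3 st.py 023; python3 -c "
from h import *
p=bot.camera('top');save(p,'b3.png',(285,180,385,250),7)
o=bot.get_obs();print(o['ee_pos'],o['tcp_rot'])"
```

```text
bar 276 [ 0.4821 -0.1771] -2.0645231057303173 [0.023  0.1398] 0.05156228533005458
bar 279 [ 0.4772 -0.3269] -2.2758270819889796 [0.0232 0.139 ] 0.05148923242743764
bar 273 [ 0.4753 -0.4007] -2.770643112595315 [0.0229 0.1394] 0.05149959410447602
bar 172 [ 0.3972 -0.2871] 88.22577784356474 [0.0065 0.3031] 0.04927745929663363
station 0
phi_cam 6.0 profile -22..22mm step 1: [144 144 143 142 140 138 136 134 132 131 132 132 130 129 128 124 121 115
 109 105 104 104 106 112 118 125 129 129 127 125 121 115 110 110 112 114
 118 124 129 134 137 140 142 143 144]
fit c0 0.50 sig 2.97 a 67 b 85 pL -3 bl 145 br 141 sh 111 shw 3.0 SLOT -4.2 dv 74 cost 157
station 2
phi_cam 12.7 profile -22..22mm step 1: [144 144 144 144 143 143 142 141 141 140 139 138 136 135 131 125 117 111
 107 103 101 105 111 119 124 129 131 132 127 121 115 109 106 101  98 102
 105 107 111 117 122 127 132 135 137]
fit c0 1.10 sig 2.98 a 74 b 85 pL -9 bl 136 br 144 sh 89 shw 3.0 SLOT -5.1 dv 70 cost 138
station 3
phi_cam 16.0 profile -22..22mm step 1: [145 145 144 144 143 141 139 136 132 128 123 117 111 105  99  94  91  96
 101 106 115 123 131 135 137 140 140 134 127 120 113 106  97  94  94  95
  97 103 106 109 113 117 120 126 132]
fit c0 0.10 sig 3.05 a 34 b 127 pL 10 bl 125 br 145 sh 78 shw 3.0 SLOT -11.2 dv 59 cost 186
[0.43222178 0.00123536 0.18530725] [-179.89193713   -0.94561211  178.51382332]
```

View pics/b3.png

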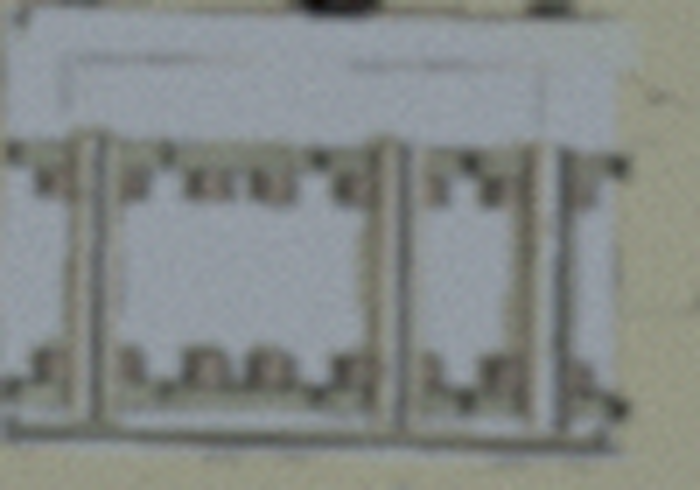

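B and C are good (columns ~97 and ~403, slots central). A reads about -11°, so I'll regrip it vertically and turn it +11°.

Run:
```python
from d import *
a=pose([.4765,-.4025,.10],0,-1.8,off=.0165);delta(*a);b=pose([.4765,-.4025,.042],0,-1.8,off=.0165);delta(*b,frm=a)
```

```text
lin [4.43, -40.37, -10.18] rot [0.001, -0.017, -0.005]
lin [0.0, 0.0, -5.8] rot [0.0, 0.0, 0.0]
```

>>> play_rows --targets '[{"grip": 130, "linear": [4.4, -40.4, -3], "delta_rot": [0.001, -0.017, -0.005]}, {"grip": 130, "linear": [4.4, -40.4, -3], "delta_rot": [0.001, -0.017, -0.005]}, {"grip": 130, "linear": [4.4, -40.4, -3], "delta_rot": [0.001, -0.017, -0.005]}, {"grip": 130, "linear": [4.4, -40.4, -3], "delta_rot": [0.001, -0.017, -0.005]}, {"grip": 130, "linear": [4.4, -40.4, -3], "delta_rot": [0.001, -0.017, -0.005]}, {"grip": 130, "linear": [4.4, -40.4, -3], "delta_rot": [0.001, -0.017, -0.005]}, {"grip": 130, "linear": [4.4, -40.4, -3], "delta_rot": [0.001, -0.017, -0.005]}, {"grip": 130, "linear": [4.4, -40.4, -3], "delta_rot": [0.001, -0.017, -0.005]}, {"grip": 130, "linear": [4.4, -40.4, -6], "delta_rot": [0.001, -0.017, -0.005]}, {"grip": 130, "linear": [4.4, -40.4, -10.2], "delta_rot": [0.001, -0.017, -0.005]}]'

```text
time: 58.55
ee_pos: [0.4769, -0.4058, 0.0837]
tcp_rot: [-179.8, 0.2, 178.1]
wrist_force: [0.5, -0.5, -0.8]
opening: 0.0416
grasp_force: 0.0
```

>>> play_rows --targets '[{"grip": 130, "linear": [0, 0, 0], "delta_rot": [0, 0, 0]}, {"grip": 130, "linear": [0, 0, 0], "delta_rot": [0, 0, 0]}, {"grip": 130, "linear": [0, 0, 0], "delta_rot": [0, 0, 0]}]'

```text
time: 58.85
ee_pos: [0.4771, -0.4031, 0.0861]
tcp_rot: [-179.9, 0.2, 178.3]
wrist_force: [0.7, 0.3, 1.2]
opening: 0.0418
grasp_force: 0.0
```

>>> play_rows --targets '[{"grip": 130, "linear": [0, 0, -3], "delta_rot": [0, 0, 0]}, {"grip": 130, "linear": [0, 0, -5], "delta_rot": [0, 0, 0]}, {"grip": 130, "linear": [0, 0, -5.8], "delta_rot": [0, 0, 0]}, {"grip": 130, "linear": [0, 0, -5.8], "delta_rot": [0, 0, 0]}, {"grip": 130, "linear": [0, 0, -5.8], "delta_rot": [0, 0, 0]}, {"grip": 255, "linear": [0, 0, -5.8], "delta_rot": [0, 0, 0]}, {"grip": 255, "linear": [0, 0, -5.8], "delta_rot": [0, 0, 0]}, {"grip": 255, "linear": [0, 0, -5.8], "delta_rot": [0, 0, 0]}, {"grip": 255, "linear": [0, 0, -5.8], "delta_rot": [0, 0, 0]}]'

```text
time: 59.75
ee_pos: [0.4769, -0.4024, 0.0263]
tcp_rot: [-180.0, 0.1, 178.3]
wrist_force: [2.2, 5.4, 4.9]
opening: 0.0225
grasp_force: 39.3
```

>>> play_rows --targets '[{"grip": 255, "linear": [0, 0, 0.8], "delta_rot": [0, 0, 0]}, {"grip": 255, "linear": [0, 0, 1.6], "delta_rot": [0, 0, 0]}, {"grip": 255, "linear": [0, -0.15, 1.6], "delta_rot": [-0.1, 0.003, 0]}, {"grip": 255, "linear": [0, -0.3, 1.6], "delta_rot": [-0.2, 0.006, 0]}, {"grip": 255, "linear": [0, -0.3, 1.6], "delta_rot": [-0.2, 0.006, 0]}, {"grip": 255, "linear": [0, -0.3, 1.6], "delta_rot": [-0.2, 0.006, 0]}]'

```text
time: 60.35
ee_pos: [0.4763, -0.4054, 0.0419]
tcp_rot: [-168.6, 0.1, 178.3]
wrist_force: [-0.3, 1.3, -1.4]
opening: 0.0229
grasp_force: 39.8
```

```bash
python3 held.py .0155
```

```text
[ 0.4763 -0.4054  0.0419] [-168.6086    0.0588  178.2733] [ 0.4764 -0.4023  0.0571] 0.022945934211849865
phi_cam 16.1 profile -22..22mm step 1: [35 35 36 36 34 34 34 34 34 35 34 33 32 32 32 32 33 32 33 32 32 32 33 34
 35 36 36 37 38 38 40 40 42 42 44 46 48 49 50 52 52 52 52 52 51]
fit c0 -0.13 sig 1.48 a 42 b -9 pL -21 bl 52 br 35 sh 46 shw 3.0 SLOT 6.4 dv 33 cost 30
phi_cam 59.1 profile -22..22mm step 1: [210 210 211 211 211 209 201 192 181 167 153 137 123 115 112 115 121 127
 133 137 140 138 136 132 126 120 115 110 105 101  99 101 100 105 111 118
 125 133 140 143 142 139 138 133 132]
```

>>> play_rows --targets '[{"grip": 255, "linear": [0, 0.05, -0.8], "delta_rot": [0, 0, 0]}, {"grip": 255, "linear": [0, 0.05, -1.4], "delta_rot": [0, 0, 0]}, {"grip": 255, "linear": [0, 0.05, -1.6], "delta_rot": [0, 0, 0]}, {"grip": 255, "linear": [0, 0.05, -1.6], "delta_rot": [0, 0, 0]}]'

```text
time: 61.15
ee_pos: [0.4761, -0.405, 0.026]
tcp_rot: [-168.5, 0.0, 178.2]
wrist_force: [-4.9, 5.0, 9.7]
opening: 0.023
grasp_force: 41.0
```

>>> play_rows --targets '[{"grip": 255, "linear": [0, 0.08, 0.04], "delta_rot": [0, 0, 0]}, {"grip": 255, "linear": [0, 0.08, 0.04], "delta_rot": [0, 0, 0]}, {"grip": 200, "linear": [0, 0.08, 0.04], "delta_rot": [0, 0, 0]}, {"grip": 150, "linear": [0, 0.08, 0.04], "delta_rot": [0, 0, 0]}, {"grip": 140, "linear": [0, 0.08, 0.04], "delta_rot": [0, 0, 0]}, {"grip": 140, "linear": [0, 0.08, 0.04], "delta_rot": [0, 0, 0]}, {"grip": 140, "linear": [0, 0.5, 2.5], "delta_rot": [0, 0, 0]}, {"grip": 140, "linear": [0, 1.3, 6.5], "delta_rot": [0, 0, 0]}, {"grip": 140, "linear": [-1, 2, 11], "delta_rot": [0, 0, 0]}, {"grip": 140, "linear": [-4, 6, 15], "delta_rot": [0, 0, 0]}]'

```text
time: 62.15
ee_pos: [0.4436, -0.3551, 0.1688]
tcp_rot: [-168.4, 0.2, 178.2]
wrist_force: [-0.2, 0.6, 1.2]
opening: 0.0387
grasp_force: 0.0
```

>>> play_rows --targets '[{"grip": 60, "linear": [0, 34, 1], "delta_rot": [0.2, 0, 0]}, {"grip": 60, "linear": [0, 34, 1], "delta_rot": [0.2, 0, 0]}, {"grip": 60, "linear": [0, 34, 1], "delta_rot": [0.2, 0, 0]}, {"grip": 60, "linear": [0, 34, 1], "delta_rot": [0.2, 0, 0]}, {"grip": 60, "linear": [0, 34, 1], "delta_rot": [0.2, 0, 0]}, {"grip": 60, "linear": [0, 34, 1], "delta_rot": [0.2, 0, 0]}, {"grip": 60, "linear": [0, 34, 1], "delta_rot": [0.2, 0, 0]}, {"grip": 60, "linear": [0, 34, 1], "delta_rot": [0.2, 0, 0]}]'

```text
time: 62.95
ee_pos: [0.4426, -0.0102, 0.1768]
tcp_rot: [180.0, -0.3, 178.6]
wrist_force: [-0.9, 0.6, 0.0]
opening: 0.0656
grasp_force: 0.0
```

```bash
python3 bars.py;python3 st.py 023; python3 -c "
from h import *
o=bot.get_obs();print(o['time'],o['ee_pos'],o['tcp_rot'])"
```

```text
bar 276 [ 0.4821 -0.1771] -1.9781670170122125 [0.023  0.1398] 0.05142451938735726
bar 277 [ 0.4767 -0.327 ] -2.241169884380438 [0.0236 0.1381] 0.05142148063518093
bar 278 [ 0.4741 -0.4003] -1.966248830187611 [0.0214 0.1405] 0.05125308734975198
bar 173 [ 0.3972 -0.2887] 88.2454372618086 [0.0065 0.3025] 0.04932347276303917
station 0
phi_cam 6.0 profile -22..22mm step 1: [143 144 143 142 140 138 136 134 131 131 132 132 130 130 127 124 121 115
 109 104 103 104 105 111 117 125 128 128 127 125 120 115 110 109 112 114
 118 124 129 133 136 139 141 142 143]
fit c0 -0.20 sig 2.95 a 77 b 72 pL -1 bl 143 br 141 sh 98 shw 3.0 SLOT -1.1 dv 74 cost 144
station 2
phi_cam 12.7 profile -22..22mm step 1: [143 143 143 143 142 143 142 141 140 139 138 137 135 133 130 123 117 110
 107 104 101 104 111 117 124 128 131 131 127 121 115 109 105 101  99 101
 104 107 111 116 120 125 130 134 137]
fit c0 0.80 sig 2.99 a 73 b 82 pL -5 bl 134 br 143 sh 89 shw 3.0 SLOT -3.5 dv 70 cost 124
station 3
phi_cam 16.0 profile -22..22mm step 1: [144 144 144 143 143 141 139 138 136 134 134 133 132 131 130 129 125 118
 112 106 105 103  99 103 108 113 116 116 115 113 107 102  96  93  94  95
  96 101 105 107 112 116 119 125 131]
fit c0 0.70 sig 3.22 a 60 b 90 pL 0 bl 125 br 143 sh 77 shw 3.0 SLOT 8.2 dv 70 cost 200
63.6 [ 0.44278352 -0.01439246  0.17652209] [-179.96434735   -0.32010556  178.22233187]
```

A now reads about +8°, so the regrip added roughly 10° on its own. I'll do one more, better-centred trim of -7°.

Run:
```python
from d import *
a=pose([.4765,-.4012,.10],0,-1.8,off=.0165);delta(*a)
```

```text
lin [3.37, -38.68, -9.3] rot [0.0, -0.006, -0.0]
```

>>> play_rows --targets '[{"grip": 130, "linear": [3.4, -38.7, -3], "delta_rot": [0, -0.006, 0]}, {"grip": 130, "linear": [3.4, -38.7, -3], "delta_rot": [0, -0.006, 0]}, {"grip": 130, "linear": [3.4, -38.7, -3], "delta_rot": [0, -0.006, 0]}, {"grip": 130, "linear": [3.4, -38.7, -3], "delta_rot": [0, -0.006, 0]}, {"grip": 130, "linear": [3.4, -38.7, -3], "delta_rot": [0, -0.006, 0]}, {"grip": 130, "linear": [3.4, -38.7, -3], "delta_rot": [0, -0.006, 0]}, {"grip": 130, "linear": [3.4, -38.7, -3], "delta_rot": [0, -0.006, 0]}, {"grip": 130, "linear": [3.4, -38.7, -3], "delta_rot": [0, -0.006, 0]}, {"grip": 130, "linear": [3.4, -38.7, -6], "delta_rot": [0, -0.006, 0]}, {"grip": 130, "linear": [3.4, -38.7, -9.3], "delta_rot": [0, -0.006, 0]}]'

```text
time: 64.6
ee_pos: [0.4769, -0.4031, 0.0831]
tcp_rot: [-179.9, 0.1, 178.1]
wrist_force: [-0.0, 0.1, -0.4]
opening: 0.0421
grasp_force: 0.0
```

>>> play_rows --targets '[{"grip": 150, "linear": [0, 0, 0], "delta_rot": [0, 0, 0]}, {"grip": 150, "linear": [0, 0, 0], "delta_rot": [0, 0, 0]}, {"grip": 150, "linear": [0, 0, 0], "delta_rot": [0, 0, 0]}, {"grip": 150, "linear": [0, 0, 0], "delta_rot": [0, 0, 0]}]'

```text
time: 65.0
ee_pos: [0.4776, -0.4015, 0.0858]
tcp_rot: [-179.9, 0.2, 178.3]
wrist_force: [-0.9, -0.7, -0.3]
opening: 0.0349
grasp_force: 0.0
```

Run:
```python
from d import *
o=bot.get_obs();print(o['ee_pos'],o['tcp_rot'],o['opening'])
delta(*pose([.4765,-.4012,.042],0,-1.8,off=.0165))
```

```text
[ 0.47762253 -0.40145913  0.08579819] [-1.79862318e+02  1.62590574e-01  1.78280777e+02] 0.03491383537275292
lin [-0.11, 0.03, -6.03] rot [0.002, 0.003, -0.001]
```

Next: descend, grip, lift, turn +7° in tool tilt (slot -7°), then lower.

>>> play_rows --targets '[{"grip": 150, "linear": [-0.1, 0.02, -3], "delta_rot": [0, 0, 0]}, {"grip": 150, "linear": [-0.1, 0.02, -5], "delta_rot": [0, 0, 0]}, {"grip": 150, "linear": [-0.1, 0.02, -5.9], "delta_rot": [0, 0, 0]}, {"grip": 150, "linear": [-0.1, 0.02, -5.9], "delta_rot": [0, 0, 0]}, {"grip": 150, "linear": [-0.1, 0.02, -5.9], "delta_rot": [0, 0, 0]}, {"grip": 255, "linear": [-0.1, 0.02, -5.9], "delta_rot": [0, 0, 0]}, {"grip": 255, "linear": [-0.1, 0.02, -5.9], "delta_rot": [0, 0, 0]}, {"grip": 255, "linear": [-0.1, 0.02, -5.9], "delta_rot": [0, 0, 0]}, {"grip": 255, "linear": [-0.1, 0.02, -5.9], "delta_rot": [0, 0, 0]}]'

```text
time: 65.9
ee_pos: [0.4765, -0.4017, 0.0262]
tcp_rot: [-179.9, 0.1, 178.2]
wrist_force: [-0.8, -1.8, 5.4]
opening: 0.0229
grasp_force: 39.4
```

>>> play_rows --targets '[{"grip": 255, "linear": [0, 0, 0.5], "delta_rot": [0, 0, 0]}, {"grip": 255, "linear": [0, 0, 1], "delta_rot": [0, 0, 0]}, {"grip": 255, "linear": [0, 0.1, 1], "delta_rot": [0.06, -0.002, 0]}, {"grip": 255, "linear": [0, 0.2, 1], "delta_rot": [0.12, -0.004, 0]}, {"grip": 255, "linear": [0, 0.2, 1], "delta_rot": [0.12, -0.004, 0]}, {"grip": 255, "linear": [0, 0.2, 0.5], "delta_rot": [0.12, -0.004, 0]}, {"grip": 255, "linear": [0, 0.2, 0.05], "delta_rot": [0.12, -0.004, 0]}, {"grip": 255, "linear": [0, 0.2, 0], "delta_rot": [0.12, -0.004, 0]}, {"grip": 255, "linear": [0, 0.2, 0], "delta_rot": [0.12, -0.004, 0]}]'

```text
time: 66.8
ee_pos: [0.4759, -0.3998, 0.0262]
tcp_rot: [173.4, 0.1, 178.2]
wrist_force: [-4.5, -3.6, 9.3]
opening: 0.0228
grasp_force: 40.7
```

>>> play_rows --targets '[{"grip": 255, "linear": [0, -0.04, 0.04], "delta_rot": [0, 0, 0]}, {"grip": 255, "linear": [0, -0.04, 0.04], "delta_rot": [0, 0, 0]}, {"grip": 200, "linear": [0, -0.04, 0.04], "delta_rot": [0, 0, 0]}, {"grip": 150, "linear": [0, -0.04, 0.04], "delta_rot": [0, 0, 0]}, {"grip": 140, "linear": [0, -0.04, 0.04], "delta_rot": [0, 0, 0]}, {"grip": 140, "linear": [0, -0.04, 0.04], "delta_rot": [0, 0, 0]}, {"grip": 140, "linear": [0, -0.3, 2.5], "delta_rot": [0, 0, 0]}, {"grip": 140, "linear": [0, -0.75, 6.5], "delta_rot": [0, 0, 0]}, {"grip": 140, "linear": [-1, 2, 11], "delta_rot": [0, 0, 0]}, {"grip": 140, "linear": [-4, 6, 15], "delta_rot": [0, 0, 0]}]'

```text
time: 67.8
ee_pos: [0.4443, -0.3497, 0.1648]
tcp_rot: [173.2, 0.1, 178.2]
wrist_force: [0.9, 0.6, 0.5]
opening: 0.0382
grasp_force: 0.0
```

>>> play_rows --targets '[{"grip": 0, "linear": [0, 34, 1], "delta_rot": [-0.115, 0, 0]}, {"grip": 0, "linear": [0, 34, 1], "delta_rot": [-0.115, 0, 0]}, {"grip": 0, "linear": [0, 34, 1], "delta_rot": [-0.115, 0, 0]}, {"grip": 0, "linear": [0, 34, 1], "delta_rot": [-0.115, 0, 0]}, {"grip": 0, "linear": [0, 34, 1], "delta_rot": [-0.115, 0, 0]}, {"grip": 0, "linear": [0, 34, 1], "delta_rot": [-0.115, 0, 0]}, {"grip": 0, "linear": [0, 34, 1], "delta_rot": [-0.115, 0, 0]}, {"grip": 0, "linear": [0, 34, 1], "delta_rot": [-0.115, 0, 0]}]'

```text
time: 68.6
ee_pos: [0.4435, -0.0058, 0.1736]
tcp_rot: [179.7, 0.3, 178.6]
wrist_force: [0.2, -0.7, -0.3]
opening: 0.0854
grasp_force: 0.0
```

```bash
python3 bars.py;python3 st.py 023; python3 chk.py; python3 -c "
from h import *
p=bot.camera('top');save(p,'b4.png',(285,180,385,250),7)"
```

```text
bar 280 [ 0.4826 -0.1771] -2.0846147058099387 [0.0232 0.1399] 0.051452548078150584
bar 282 [ 0.4767 -0.3268] -2.342755105124169 [0.0233 0.1393] 0.05182668285974934
bar 276 [ 0.4737 -0.4001] -1.8544258402359373 [0.0213 0.1384] 0.05152736080543907
bar 172 [ 0.3972 -0.2875] 88.2368516791571 [0.0066 0.3032] 0.04922220851506509
station 0
phi_cam 6.0 profile -22..22mm step 1: [144 143 142 142 141 139 136 134 132 131 132 132 131 130 127 124 120 115
 109 104 103 104 105 111 118 125 129 128 126 125 120 115 110 110 112 114
 118 124 129 133 136 139 141 142 143]
fit c0 0.40 sig 2.97 a 67 b 85 pL -4 bl 144 br 141 sh 112 shw 3.0 SLOT -4.2 dv 73 cost 133
station 2
phi_cam 12.7 profile -22..22mm step 1: [143 144 144 144 143 143 142 141 140 140 139 137 136 134 130 123 117 110
 107 103 100 105 111 118 124 128 131 132 127 122 116 109 105 102  99 102
 105 107 111 116 120 126 131 135 138]
fit c0 2.00 sig 2.90 a 69 b 82 pL -9 bl 136 br 143 sh 109 shw 3.0 SLOT -9.5 dv 71 cost 133
station 3
phi_cam 16.0 profile -22..22mm step 1: [144 144 143 143 143 142 141 141 140 139 138 135 132 127 119 111 105 102
  98  95 101 109 117 124 129 134 137 132 127 121 114 106  99  96  96  97
  97 102 105 108 112 116 120 125 131]
fit c0 0.40 sig 3.10 a 60 b 108 pL -2 bl 124 br 144 sh 80 shw 3.0 SLOT -4.2 dv 57 cost 192
lip 628 [ 0.0629 -0.1449  0.1177 -0.0014  0.1295  0.1449]
tab 42 [ 0.1268 -0.0128  0.1322  0.0004  0.1388  0.0151]
69.3 [ 0.4437 -0.0099  0.1734] [179.7307   0.2429 178.2436] [ -1.456  -10.5914 -11.2958  89.0512   0.2681   0.3004] [-0.0751 -0.4057  0.5429]
```

View pics/b4.png

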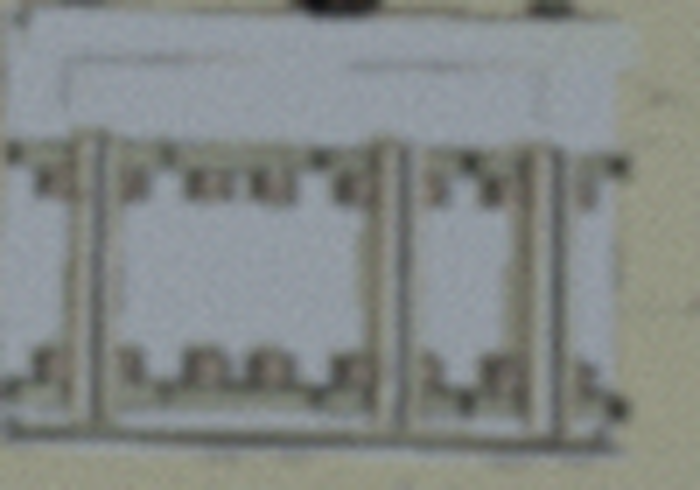

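All three slots read within about ±4° of up and the bars lie level. Now shutting the gate.

Run:
```python
from d import *
delta([.6145,-.294,.17],[180,0,178.2])
```

```text
lin [17.08, -28.42, -0.34] rot [-0.005, 0.004, -0.001]
```

>>> play_rows --targets '[{"grip": 0, "linear": [17.1, -28.4, 2], "delta_rot": [-0.005, 0.004, 0]}, {"grip": 0, "linear": [17.1, -28.4, 2], "delta_rot": [-0.005, 0.004, 0]}, {"grip": 0, "linear": [17.1, -28.4, 2], "delta_rot": [-0.005, 0.004, 0]}, {"grip": 0, "linear": [17.1, -28.4, 2], "delta_rot": [-0.005, 0.004, 0]}, {"grip": 0, "linear": [17.1, -28.4, 2], "delta_rot": [-0.005, 0.004, 0]}, {"grip": 0, "linear": [17.1, -28.4, 2], "delta_rot": [-0.005, 0.004, 0]}, {"grip": 0, "linear": [17.1, -28.4, 2], "delta_rot": [-0.005, 0.004, 0]}, {"grip": 0, "linear": [17.1, -28.4, 2], "delta_rot": [-0.005, 0.004, 0]}, {"grip": 0, "linear": [17.1, -28.4, 2], "delta_rot": [-0.005, 0.004, 0]}, {"grip": 0, "linear": [17.1, -28.4, -0.3], "delta_rot": [-0.005, 0.004, 0]}]'

```text
time: 70.35
ee_pos: [0.6156, -0.2935, 0.1735]
tcp_rot: [-179.9, 0.3, 178.3]
wrist_force: [0.5, 0.9, 1.1]
opening: 0.0855
grasp_force: 0.0
```

>>> play_rows --targets '[{"grip": 0, "linear": [0, 0, 0], "delta_rot": [0, 0, 0]}, {"grip": 0, "linear": [0, 0, 0], "delta_rot": [0, 0, 0]}, {"grip": 0, "linear": [0, 0, 0], "delta_rot": [0, 0, 0]}]'

```text
time: 70.65
ee_pos: [0.6148, -0.2932, 0.172]
tcp_rot: [-179.9, 0.1, 178.3]
wrist_force: [0.2, 0.1, -0.3]
opening: 0.0851
grasp_force: 0.0
```

>>> play_rows --targets '[{"grip": 0, "linear": [0, -0.05, -4], "delta_rot": [0, 0, 0]}, {"grip": 0, "linear": [0, -0.05, -8], "delta_rot": [0, 0, 0]}, {"grip": 0, "linear": [0, -0.05, -9.3], "delta_rot": [0, 0, 0]}, {"grip": 0, "linear": [0, -0.05, -9.3], "delta_rot": [0, 0, 0]}, {"grip": 255, "linear": [0, -0.05, -9.3], "delta_rot": [0, 0, 0]}, {"grip": 255, "linear": [0, -0.05, -9.3], "delta_rot": [0, 0, 0]}, {"grip": 255, "linear": [0, -0.05, -9.3], "delta_rot": [0, 0, 0]}, {"grip": 255, "linear": [0, -0.05, -9.3], "delta_rot": [0, 0, 0]}, {"grip": 255, "linear": [0, -0.05, -9.3], "delta_rot": [0, 0, 0]}, {"grip": 255, "linear": [0, -0.05, -9.3], "delta_rot": [0, 0, 0]}]' --force 50

```text
time: 71.65
ee_pos: [0.6153, -0.2936, 0.079]
tcp_rot: [180.0, 0.1, 178.3]
wrist_force: [-1.4, 3.9, 6.5]
opening: 0.0293
grasp_force: 50.6
```

>>> play_rows --targets '[{"grip": 255, "linear": [-0.5, 0.02, 0], "delta_rot": [0, 0, 0]}, {"grip": 255, "linear": [-1, 0.03, 0], "delta_rot": [0, 0, 0]}, {"grip": 255, "linear": [-1.5, 0.05, 0], "delta_rot": [0, 0, 0]}, {"grip": 255, "linear": [-2, 0.06, 0], "delta_rot": [0, 0, 0]}, {"grip": 255, "linear": [-2.5, 0.08, 0], "delta_rot": [0, 0, 0]}, {"grip": 255, "linear": [-3, 0.09, 0], "delta_rot": [0, 0, 0]}, {"grip": 255, "linear": [-3.4, 0.1, 0], "delta_rot": [0, 0, 0]}, {"grip": 255, "linear": [-3.8, 0.12, 0], "delta_rot": [0, 0, 0]}]'

```text
time: 72.45
ee_pos: [0.5776, -0.2924, 0.079]
tcp_rot: [180.0, 0.2, 178.3]
wrist_force: [2.1, 4.8, 5.9]
opening: 0.0294
grasp_force: 50.6
```

>>> play_rows --targets '[{"grip": 255, "linear": [-0.3, 0.01, 0], "delta_rot": [0, 0, 0]}, {"grip": 255, "linear": [-0.6, 0.02, 0], "delta_rot": [0, 0, 0]}, {"grip": 255, "linear": [-0.8, 0.03, 0], "delta_rot": [0, 0, 0]}, {"grip": 255, "linear": [-1, 0.03, 0], "delta_rot": [0, 0, 0]}, {"grip": 255, "linear": [-1.2, 0.04, 0], "delta_rot": [0, 0, 0]}, {"grip": 255, "linear": [-1.2, 0.04, 0], "delta_rot": [0, 0, 0]}]'

```text
time: 73.05
ee_pos: [0.5703, -0.2922, 0.0791]
tcp_rot: [-180.0, 0.7, 178.4]
wrist_force: [27.8, 2.8, -5.0]
opening: 0.0294
grasp_force: 50.8
```

The gate moved 45.0 mm and met the hard stop. Letting go and retreating for a final look.

>>> play_rows --targets '[{"grip": 0, "linear": [0, 0, 0], "delta_rot": [0, 0, 0]}, {"grip": 0, "linear": [0, 0, 0], "delta_rot": [0, 0, 0]}, {"grip": 0, "linear": [0, 0, 0], "delta_rot": [0, 0, 0]}, {"grip": 0, "linear": [0, 0, 0], "delta_rot": [0, 0, 0]}, {"grip": 0, "linear": [0, 0, 0], "delta_rot": [0, 0, 0]}, {"grip": 0, "linear": [0, 0, 4], "delta_rot": [0, 0, 0]}, {"grip": 0, "linear": [0, 0, 8], "delta_rot": [0, 0, 0]}, {"grip": 0, "linear": [0, 0, 11], "delta_rot": [0, 0, 0]}, {"grip": 0, "linear": [-5, 5, 12], "delta_rot": [0, 0, 0]}, {"grip": 0, "linear": [-8, 10, 12], "delta_rot": [0, 0, 0]}]'

```text
time: 74.05
ee_pos: [0.5012, -0.217, 0.1968]
tcp_rot: [-180.0, 0.1, 178.2]
wrist_force: [1.0, 1.8, 0.0]
opening: 0.0851
grasp_force: 0.0
```

>>> play_rows --targets '[{"grip": 0, "linear": [-4, 24, 0], "delta_rot": [0, 0, 0]}, {"grip": 0, "linear": [-4, 24, 0], "delta_rot": [0, 0, 0]}, {"grip": 0, "linear": [-4, 24, 0], "delta_rot": [0, 0, 0]}, {"grip": 0, "linear": [-4, 24, 0], "delta_rot": [0, 0, 0]}, {"grip": 0, "linear": [-4, 24, 0], "delta_rot": [0, 0, 0]}, {"grip": 0, "linear": [-4, 24, 0], "delta_rot": [0, 0, 0]}, {"grip": 0, "linear": [-4, 24, 0], "delta_rot": [0, 0, 0]}, {"grip": 0, "linear": [-4, 24, 0], "delta_rot": [0, 0, 0]}]'

```text
time: 74.85
ee_pos: [0.4614, 0.0228, 0.1963]
tcp_rot: [-180.0, 0.0, 178.2]
wrist_force: [0.1, -0.2, -0.7]
opening: 0.0853
grasp_force: 0.0
```

```bash
python3 chk.py; python3 bars.py; python3 st.py 023
```

```text
lip 634 [ 0.0527 -0.1449  0.0725 -0.0024  0.0846  0.1442]
tab 47 [ 0.0821 -0.0131  0.0888  0.0024  0.0958  0.0143]
74.9 [0.4615 0.0225 0.1963] [-179.9625    0.0238  178.1953] [ 2.8195 -7.6433 -6.1968 91.4258 -0.0393  4.6242] [ 0.6158 -0.0731  0.5561]
bar 305 [ 0.4884 -0.176 ] 0.7661778056234524 [0.0285 0.1515] 0.051709976179850736
bar 352 [ 0.4918 -0.326 ] 0.4535779618336466 [0.0406 0.1609] 0.05238770360368028
bar 361 [ 0.4924 -0.4012] -2.4038978870490744 [0.048  0.1658] 0.053214793039310315
bar 173 [ 0.3972 -0.2882] 88.25919046885593 [0.0064 0.3083] 0.04941742351608691
station 0
phi_cam 6.0 profile -22..22mm step 1: [144 144 143 142 140 138 136 134 132 131 132 131 129 129 127 125 121 116
 109 104 103 103 105 111 118 125 129 128 127 125 120 115 111 109 112 115
 119 124 129 133 136 139 141 143 143]
fit c0 -0.30 sig 3.14 a 64 b 93 pL -1 bl 143 br 143 sh 95 shw 3.0 SLOT -0.7 dv 70 cost 162
station 2
phi_cam 12.7 profile -22..22mm step 1: [143 144 144 143 143 143 142 141 141 140 139 138 136 134 130 124 117 110
 107 103 101 104 112 118 125 128 131 132 127 121 115 109 106 101  99 102
 105 107 111 116 121 126 131 135 137]
fit c0 0.90 sig 2.95 a 77 b 77 pL -7 bl 135 br 144 sh 90 shw 3.0 SLOT -4.4 dv 71 cost 133
station 3Traceback (most recent call last):
  File "st.py", line 5, in <module>
    for i in map(int,sys.argv[1]): print("station",i);fit(*slot(S[i],ax))
                                                           ~~~~^^^^^^^^^
  File "bedlook.py", line 8, in slot
    p=bot.camera(cam);t=np.linspace(-.058,.058,117);w=np.linspace(-.022,.022,89)
ValueError: 200 camera calls are used up
```

```bash
python3 -c "
from workcell import bot
print(bot.job_done())"
```

```text
the job is handed in; nothing more can be done
None
```

I handed the job in: the gate was opened fully, all three bars in the rack were loaded level on the roller bed with slots about 5° or less from straight up, and the gate is shut against its stop; my camera calls ran out before I could re-check one bar's slot after the gate closed.

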